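Centre a radiosonde on the ground-check stage

ROBOT

A 6-joint arm with a two-finger parallel gripper is mounted at the origin on the work surface. World frame = base frame: x ahead of the robot, y to its left, z up, the work surface at z = 0. Lengths are in m, angles in rad, forces in N, time in s.
With the tool pointing down it reaches from about 0.25 to 0.8 m from the base axis. Payload 3.9 kg.
Tool frame: the origin (TCP) lies on the centre line of the jaws, within the pads' length; the fingertips stand 19 mm ahead of it and the grasp point (between the pads) is the TCP (ctrl.tip_reach is the distance from the TCP to the fingertips, in m); y points along the fingers, x is the direction in which the jaws open and shut, and the axes are right-handed (so a half turn about y gives the same grasp; the last joint's range is limited). The gripper opens to 85 mm and grips with 20 to 120 N. Pads are 22 mm wide; open, the fingers measure 114 mm over their backs; the gripper's body (76 mm by 85 mm) begins 54 mm behind the grasp point. The pads swing forward as they close: fully open they stand 13 mm farther back than shut.
Start: joints at [1.193, 0.26, -0.138, 1.173, 0, 1.571], TCP at [0.194, 0.488, 0.25] pointing down, gripper open.
Joint ranges: [-2.78, 2.78], [-0.83, 1.72], [-1.28, 1.37], [-1.9, 2.12], [-1.57, 1.48], [-3.14, 3.14]. Speed limits (rad/s): [2.57, 2.57, 3.14, 3.14, 3.14, 3.14].

INTERFACE

Orientations are given as a unit quaternion [w, x, y, z].
In Python, from workcell import ctrl gives the robot as it stands. The module is installed in compiled form; this text tells all that it offers.
- The arm moves only by the tool carry_out, never from a script. Its argument "commands" is text: rows parted by semicolons, each of 7 numbers parted by spaces: the turn, a rotation vector about the tool's x, y, z in rad, then the shift along the tool's x, y, z in m, then the finger opening in m, from 0 to 0.0854. In form: wx wy wz x y z claw; .... A call has 1 to 12 rows; each row is the pose to reach, as a shift and turn from the pose commanded when the call began, along the tool's axes at that moment; what a row does not reach only later rows make up. A row lasts 1/10 s, in which the tool goes at most 50 mm and 8.59 degrees, less where a joint would pass 70% of its speed; a pose out of reach is approached as far as the arm can. A call with a gripper value outside its range is refused whole. The fingers move at their own pace and stop on an object; "newtons" is the grip in N (left out, the last holds). Time passes only in rows, so rows that repeat a pose let the fingers close. It gives the time, the measured TCP pose, the force and the opening at its end, in the units of the state.
- ctrl.get_state(): the state, without advancing time (a new reading comes with each control period).
- ctrl.read_camera(name): name is "side" or "top" or "wrist"; returns a dict with "color" (480x640x3 uint8, blue, green, red), "range_z" (480x640 float32, m along the optical axis (not along the pixel's ray), 0 where there is no reading), "fx", "fy", "cx", "cy" (pixels), "D" ([k1, k2, p1, p2, k3] as OpenCV has them; the pictures are not rectified), "rvec" (rotation vector, rad) and "tvec" (3), from world to camera coordinates, as OpenCV has them. Camera axes: x right, y down, z forward; pixel columns grow to the right and rows downward; lengths in m; the calibration is good to about 2 mm. A picture is of the moment at which its call begins.
- ctrl.hand_in(): hands the job in, once; it reports no verdict.
The state is a dict: "time": time; "joints": joint angles; "joint_vel": joint speeds; "tau": joint torques, N m; "eef_pos": TCP position; "tool_rot": TCP orientation; "ft_force": force on the tool from outside, world axes, zero at the start; "wrist_torque": the same for the moment, N m; "grip_width": finger opening in m.
Only numpy, scipy, OpenCV 4.12 (cv2) and the standard library are available. Lean on these libraries where they do the work, as an engineer would, in place of code of your own. Each camera call takes 0.05 s, during which the arm holds its last target.

TASK

Take the radiosonde (the one with the domed belly) out of the rack and lay it on the stage plate of the ground-check unit, flat on its back with the sensor head towards the vent, square and centred: equal gaps to the two end stops and midway across the plate, to within about 3 mm. Once it lies there and you have let go, press lightly down on it with the fingertips, with a few newtons, to feel that it does not rock, then leave it there. Do not let it drop or topple, and leave everything else on the table and in the rack where it is.

Things in the scene. Friction and masses are not known exactly. Their poses are not given: they have to be found in the camera images.
- sonde: The radiosonde to be moved: white plastic block 150 mm long, 54 wide, 42 thick, 0.13 to 0.2 kg, with a domed hump along its belly (41 wide, 10 proud, from 8 to 95 mm above the foot; above that the belly is flat, parallel to the back). Origin: centre of the foot. z: along it from foot to sensor head; x: out of the belly (flat back faces -x); y: across its width. Uniform weight.
- sonde_mid (a point): Centre of the radiosonde's 150 x 54 x 42 mm block, hump not counted: 75 mm from foot and head, 21 mm from the flat back; axes as body sonde. At the start it stands on its foot in one of the rack's three cells, head up, belly towards the rack's -y side (away from the ground-check unit), back towards +y. Its top end has a plain grey panel.
- sonde_head (a point): Centre of the radiosonde's head end face, 75 mm from sonde_mid along its z; axes as body sonde.
- checker: The ground-check unit, fixed: beige enclosure 130 mm wide, from 107 mm at -y to 177 mm at +y, top 30 mm above the table, with the aluminium stage plate on it. The vent, a slotted housing 60 mm long (y), 100 wide, 60 mm above the table at its top, is centred at y = 138 mm. Origin on the table right below plate_mid; y along the plate towards the vent, z up.
- plate_mid (a point): Centre of the stage plate's flat top, 36 mm above the table; y towards the vent, z up. Plate 96 mm (x) by 196 mm (y), a flush black window 38 mm across at its centre. Two steel end stops 22 mm high cross the plate, inner faces 85 mm from this point: a plain bar at -y, a forked one at +y, each 72 mm wide; the sonde has 10 mm to spare at each end. No stops at the long sides.
- rack_mid (a point): Centre of the grey rack's floor, 6 mm above the table (fixed). Three cells in a row along x, centres at -62, 0, +62 mm, 59 mm wide between 3 mm partitions 60 mm tall; open to -y and +y but for lips 8 mm high 40 mm from the centre line. The sonde and its neighbours stand 8 to 9 mm apart, so fingers fit only at their -y and +y faces.
- battery_mid (a point): Middle of the battery case, a plain white box 54 (along the row) x 42 x 146 mm with two brass terminals on top, standing in one cell of the rack; stays there.
- unwinder_mid (a point): Middle of the string unwinder, a white spool 53 mm in diameter, 148 mm tall, standing in one cell of the rack; stays there.
- flask: Bystander: aluminium drinking flask, 66 mm in diameter, 190 mm tall, standing; origin at the centre of its foot.
- whip: Bystander: antenna whip section standing upright in a round magnet base; base 84 mm in diameter, 22 mm high, rod 8 to 14 mm thick, 250 mm tall in all; origin at the centre of its foot.
- lid: Bystander: blue plastic sonde lid lying open side up on the table, 62 (x) x 84 (y) x 16 mm; origin at the centre of its underside.
- vial: Bystander: small glass desiccant vial with a metal cap, 30 mm in diameter, 78 mm tall, standing; origin at the centre of its foot.
- wingnut1: Bystander: zinc wing nut, about 66 mm across its wings (along x), 28 mm high; origin at the centre of its foot.
- wingnut2: Bystander: a second wing nut like wingnut1.

How it is judged:
On the way, in this order (a step that is already met when the one before it is completed fails the run):
1. the sonde lies flat on its back on the plate between the stops, head towards the vent, and has been let go (angle between sonde_mid's own x axis and vertical below 0.08 rad and z of sonde_mid in the frame of plate_mid between 0.017 and 0.025 m and y of sonde_mid in the frame of plate_mid between -0.012 and 0.012 m and y of sonde_head in the frame of plate_mid above 0.05 m and contact force between the fingers and sonde below 0.05 N), for 0.3 s.
2. it is pressed down lightly onto the plate, at least 2 N beyond its own weight, and stays flat (contact force between sonde and checker above 4 N and angle between sonde_mid's own x axis and vertical below 0.08 rad), for 0.05 s.
At the end, for the whole second after the job is handed in: The radiosonde lies still on its flat back on the stage plate, sensor head towards the vent, its middle within 4 mm of the plate's centre along the plate (gaps to the stops equal to within 8 mm) and 5 mm across it, square to within 4 degrees (y of sonde_mid in the frame of plate_mid between -0.004 and 0.004 m and x of sonde_mid in the frame of plate_mid between -0.005 and 0.005 m and z of sonde_mid in the frame of plate_mid between 0.018 and 0.024 m and y of sonde_head in the frame of plate_mid above 0.05 m and angle between sonde_mid's own x axis and vertical below 0.05 rad and angle between the z axis of sonde_mid and the y axis of plate_mid, either way round below 0.07 rad and linear speed of sonde below 0.01 m/s and angular speed of sonde below 0.1 rad/s); the robot touches nothing.
It fails at once if the sonde, not held, drops or topples (faster than 0.6 m/s or 5 rad/s) (contact force between the fingers and sonde below 0.02 N and (linear speed of sonde above 0.6 m/s or angular speed of sonde above 5 rad/s)).
It fails at once if the sonde is pressed or knocked hard onto the unit (over 50 N) (contact force between sonde and checker above 50 N).
It fails at once if a neighbour in the rack is lifted or shoved by more than 20 mm (distance of any of battery_mid, unwinder_mid from where it was at the start of the episode above 0.02 m).
It fails at once if a bystander is moved by more than 25 mm or knocked over (distance of any of flask, whip, lid, vial, wingnut1, wingnut2 from where it was at the start of the episode above 0.025 m or angle between any of flask, whip, vial's own z axis and vertical above 0.5 rad).
It also fails if it takes over 72 s, if anything falls off the work surface, if the arm or the gripper's body presses on something with over 40 N, if the wrist force passes 120 N, or if a joint passes its speed limit or range.

## Working session

There is one attempt and no reset: what is moved stays moved. The work goes in short steps, Python scripts to look and compute and a tool call to move; the robot and the scene stay as the last step left them, time stands still between calls to the robot, and variables do not carry over. Pictures are saved under pics/ and viewed, and the job is handed in when it is done.

Besides the shell and the picture viewer there is one more tool, called as a command line: name --argument value ..., lists and objects as JSON in quotes. carry_out: Moves the arm, as the interface text tells. Its arguments: {"type":"object","properties":{"commands":{"type":"string"},"newtons":{"type":"number"}},"required":["commands"]}

```bash
mkdir -p pics; cat > h.py <<'E'
import numpy as np, cv2
from workcell import ctrl
def cam(n):
    c=ctrl.read_camera(n); c['K']=np.array([[c['fx'],0,c['cx']],[0,c['fy'],c['cy']],[0,0,1.]]); c['R']=cv2.Rodrigues(np.array(c['rvec'],float))[0]; c['t']=np.array(c['tvec'],float).ravel(); c['D']=np.array(c['D'],float)
    c['o']=-c['R'].T@c['t']; return c
def ray(c,uv):
    p=cv2.undistortPoints(np.array(uv,float).reshape(-1,1,2),c['K'],c['D']).reshape(-1,2)
    return np.c_[p,np.ones(len(p))]@c['R']
def onz(c,uv,z):
    d=ray(c,uv); return c['o']+d*((z-c['o'][2])/d[:,2])[:,None]
def cloud(c):
    v,u=np.mgrid[0:480,0:640]; d=ray(c,np.c_[u.ravel(),v.ravel()])
    P=c['o']+d*c['range_z'].reshape(-1,1); P=P.reshape(480,640,3); P[c['range_z']==0]=np.nan; return P
def proj(c,P):
    return cv2.projectPoints(np.array(P,float).reshape(-1,1,3),c['R'],c['t'],c['K'],c['D'])[0].reshape(-1,2)
E
python3 - <<'E'
from h import *
for n in ['side','top','wrist']:
    c=cam(n); cv2.imwrite(f'pics/{n}0.png',c['color']); print(n,c['o'],c['R'][2])
s=ctrl.get_state(); print(s)
E
```

```text
side [ 0.20200773 -0.80239867  0.76583795] [ 0.30446565  0.72646789 -0.61607229]
top [ 0.31298952 -0.03061488  1.17111886] [ 0.21823243  0.02348822 -0.97561412]
wrist [0.11782618 0.51815324 0.37216381] [ 0.29858163 -0.12051006 -0.94674513]
{'time': 0.15, 'joints': array([ 1.19299857e+00,  2.60548847e-01, -1.39040104e-01,  1.17274041e+00,
       -4.06480022e-06,  1.57081564e+00]), 'joint_vel': array([ 0.00068239, -0.00066281,  0.00411745, -0.00081786, -0.00054085,
        0.0005381 ]), 'tau': array([ 2.20580710e-04, -4.06004763e+01,  2.54166573e+01,  1.26443978e-02,
        4.39613325e-05,  5.53269643e-06]), 'eef_pos': array([0.19347784, 0.4875166 , 0.24966022]), 'tool_rot': array([-0.58469253,  0.58530387,  0.3967637 , -0.3976589 ]), 'ft_force': array([0.01808382, 1.28793292, 0.19666953]), 'wrist_torque': array([-0.01203158,  0.00661015,  0.01896846]), 'grip_width': 0.08556776114814826}
```

View pics/side0.png

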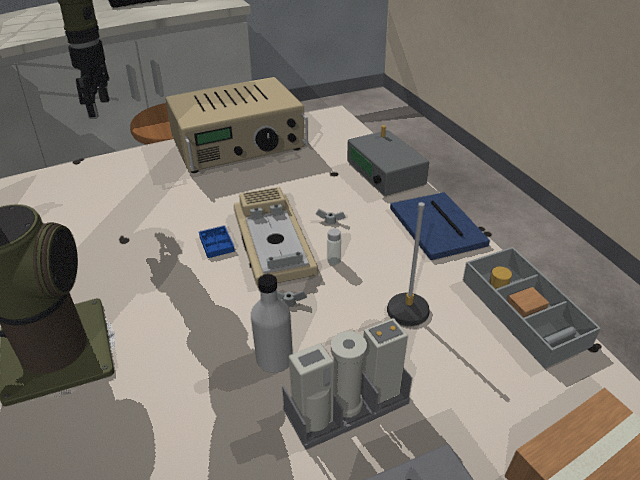

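View pics/top0.png

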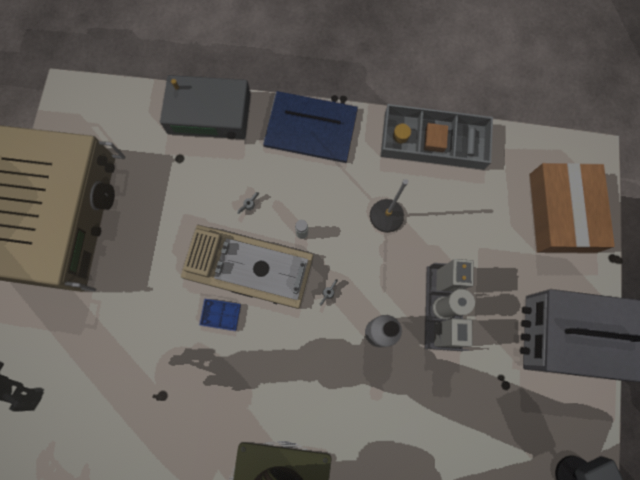

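View pics/wrist0.png

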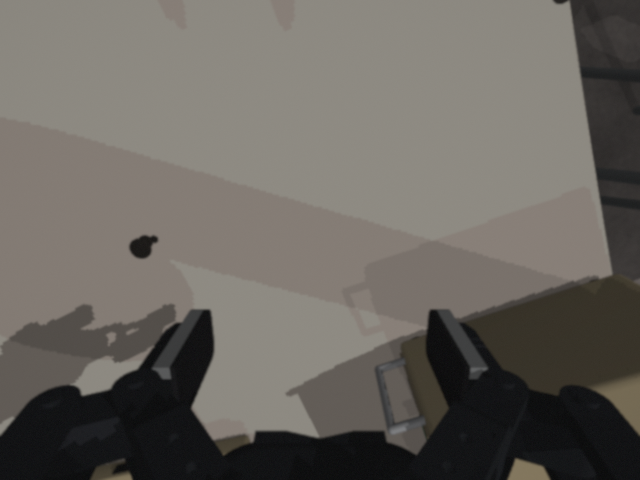

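The top and side views show the rack at about top pixel (450,303). The sonde is in the low-x cell at about (455,332), with its grey panel on top. The ground-check unit is at about (250,267). The flask at (382,331) stands close to the sonde's +y side. Next I'll measure.

```bash
python3 - <<'E'
from h import *
t=cam('top'); s=cam('side')
cv2.imwrite('pics/topz.png',cv2.resize(t['color'][190:370,170:500],None,fx=2.4,fy=2.4,interpolation=cv2.INTER_CUBIC))
cv2.imwrite('pics/sidez.png',cv2.resize(s['color'][310:450,240:420],None,fx=4,fy=4,interpolation=cv2.INTER_CUBIC))
cv2.imwrite('pics/sidez2.png',cv2.resize(s['color'][170:300,200:360],None,fx=4.5,fy=4.5,interpolation=cv2.INTER_CUBIC))
P=cloud(t); print('range frac',np.isfinite(P[...,0]).mean())
z=P[...,2]
for lo,hi,name in [(.14,.18,'racktops'),(.18,.30,'tall'),(.03,.042,'plate'),(.05,.09,'mid')]:
    m=((z>lo)&(z<hi)).astype(np.uint8)
    n,l,st,ce=cv2.connectedComponentsWithStats(m)
    for i in range(1,n):
        if st[i,4]>60:
            p=P[l==i]; print(name,st[i],p.min(0).round(3),p.max(0).round(3),np.median(p,0).round(4))
for u,v in [(260,330),(350,260),(440,400)]: print(P[v,u])
E
```

```text
range frac 0.9960904947916667
racktops [   0  125   94  160 7318] [0.382 0.503 0.14 ] [0.718 0.729 0.148] [0.5611 0.592  0.1416]
racktops [451 259  23  28 599] [ 0.484 -0.346  0.14 ] [ 0.54  -0.3    0.162] [ 0.5102 -0.3215  0.155 ]
racktops [447 289  28  27 567] [ 0.424 -0.35   0.141] [ 0.477 -0.297  0.161] [ 0.4495 -0.322   0.1559]
racktops [449 318  24  29 632] [ 0.363 -0.351  0.14 ] [ 0.418 -0.305  0.165] [ 0.3898 -0.3252  0.1579]
racktops [378 321  18  20 109] [ 0.357 -0.198  0.14 ] [ 0.395 -0.162  0.179] [ 0.3708 -0.1721  0.1454]
racktops [565 328  75  14 449] [ 0.413 -0.696  0.14 ] [ 0.43  -0.544  0.167] [ 0.4193 -0.6137  0.1618]
racktops [582 459  41  21 579] [ 0.135 -0.669  0.14 ] [ 0.179 -0.59   0.157] [ 0.1528 -0.629   0.1516]
tall [398 179  11  16  73] [ 0.65  -0.179  0.181] [ 0.66  -0.168  0.255] [ 0.6533 -0.1723  0.2328]
tall [384 321  16  16 204] [ 0.363 -0.197  0.182] [ 0.392 -0.167  0.196] [ 0.3772 -0.1815  0.1916]
tall [ 25 387  20  23 167] [0.157 0.411 0.246] [0.19  0.442 0.3  ] [0.1818 0.4324 0.2914]
tall [260 467  37  13 288] [ 0.082 -0.036  0.181] [0.102 0.027 0.
[... 2052 characters left out ...]
[432 263  24  31 218] [ 0.478 -0.332  0.05 ] [ 0.545 -0.281  0.09 ] [ 0.4994 -0.3025  0.0675]
mid [  0 279  80  11 109] [0.38  0.503 0.05 ] [0.388 0.686 0.089] [0.3806 0.5687 0.068 ]
mid [521 291  21  80 771] [ 0.334 -0.52   0.05 ] [ 0.505 -0.49   0.09 ] [ 0.4193 -0.511   0.062 ]
mid [438 297  14  20  98] [ 0.428 -0.33   0.05 ] [ 0.466 -0.301  0.09 ] [ 0.4411 -0.3052  0.0695]
mid [430 319  16  27 145] [ 0.363 -0.316  0.05 ] [ 0.419 -0.286  0.09 ] [ 0.3936 -0.3065  0.0684]
mid [430 347  39   4  66] [ 0.355 -0.37   0.052] [ 0.361 -0.29   0.075] [ 0.3583 -0.3278  0.0679]
[ 0.34877276  0.08820249 -0.0015385 ]
[ 0.53721044 -0.09881429  0.00063732]
[ 2.44914508e-01 -3.35584458e-01 -5.07231408e-05]
```

View pics/topz.png

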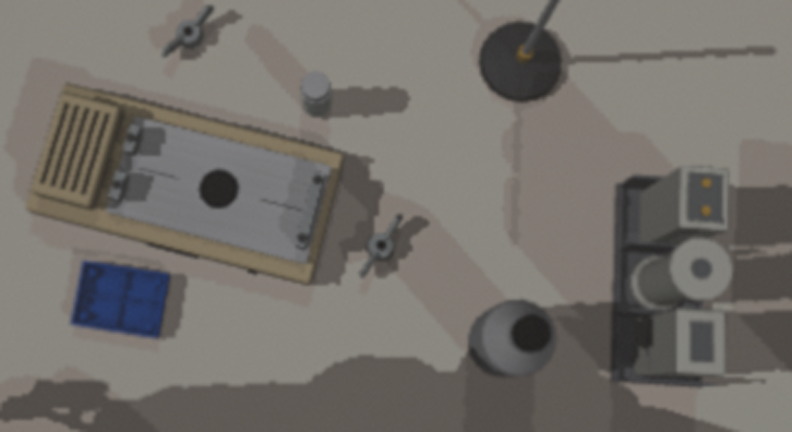

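View pics/sidez.png

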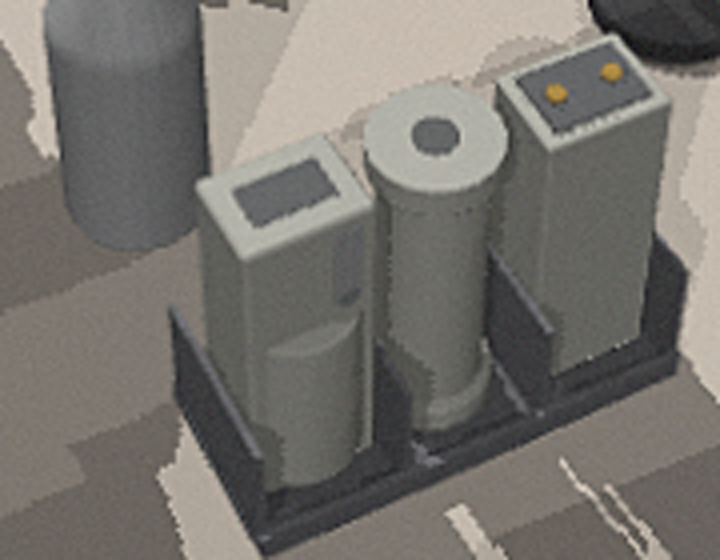

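View pics/sidez2.png

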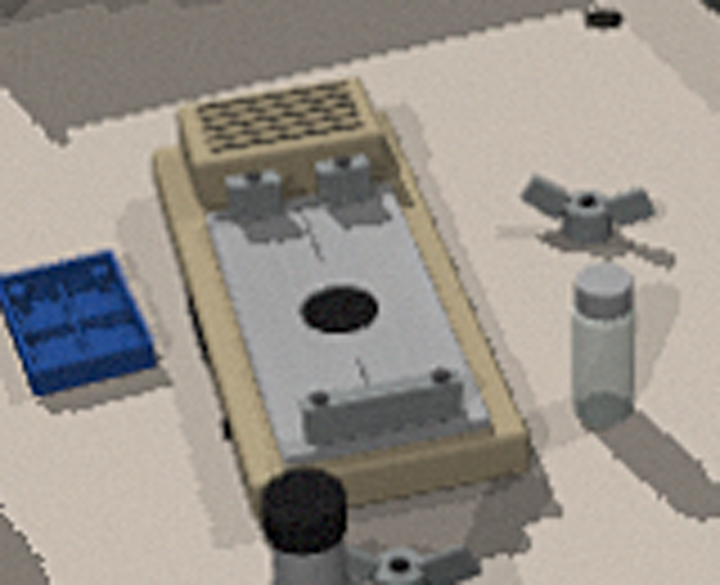

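```bash
cat >> h.py <<'E'
from scipy.spatial.transform import Rotation as Ro
def tool():
    s=ctrl.get_state(); q=np.array(s['tool_rot']); return np.array(s['eef_pos']),Ro.from_quat([q[1],q[2],q[3],q[0]]),s
def down(az):  # tool y down, tool x at azimuth az
    x=np.array([np.cos(az),np.sin(az),0]); y=np.array([0,0,-1.]); return Ro.from_matrix(np.c_[x,y,np.cross(x,y)])
def rel(pos,R):
    p,R0,s=tool(); return (R0.inv()*R).as_rotvec().round(4), R0.inv().apply(np.array(pos)-p).round(4)
E
python3 - <<'E'
from h import *
p,R,s=tool(); print(R.as_matrix().round(3), np.arctan2(*R.as_matrix()[[1,0],0]))
print(ctrl.tip_reach)
for az in (np.pi/2,-np.pi/2): print(az,rel([.30,.2,.36],down(az)),rel([.36,-.27,.36],down(az)))
t=cam('top');P=cloud(t);z=P[...,2]
# checker: plate rect at z~.036
m=((z>.033)&(z<.039)).astype(np.uint8);m[:, :180]=0;m[:,320:]=0;m[:220]=0;m[320:]=0
p=P[m>0][:,:2].astype(np.float32); print(len(p),cv2.minAreaRect(p*1000))
m=((z>.055)&(z<.065)).astype(np.uint8);m[:, 225:]=0;m[:,:180]=0;m[:220]=0;m[320:]=0
p=P[m>0][:,:2].astype(np.float32); print('vent',cv2.minAreaRect(p*1000))
E
```

```text
[[ 0.369 -0.    -0.929]
 [ 0.929 -0.001  0.369]
 [-0.001 -1.    -0.   ]] 1.1929972980884154
0.019
1.5707963267948966 (array([-2.000e-04, -3.778e-01, -1.000e-03]), array([-0.2282, -0.1099, -0.2051])) (array([-2.000e-04, -3.778e-01, -1.000e-03]), array([-0.643 , -0.1095, -0.4342]))
-1.5707963267948966 (array([ 1.4000e-03,  2.7638e+00, -3.0000e-04]), array([-0.2282, -0.1099, -0.2051])) (array([ 1.4000e-03,  2.7638e+00, -3.0000e-04]), array([-0.643 , -0.1095, -0.4342]))
2934 ((510.45745849609375, 133.6377716064453), (278.3789367675781, 173.0953369140625), 83.39029693603516)
vent ((501.2643737792969, 228.70660400390625), (82.64739227294922, 101.72888946533203), 84.58740234375)
```

carry_out --commands "0 -0.378 0 0 -0.11 0 0.085; 0 -0.378 0 0 -0.11 0 0.085; 0 -0.378 0 0 -0.11 0 0.085;0 -0.378 0 -0.228 -0.11 -0.205 0.085;0 -0.378 0 -0.228 -0.11 -0.205 0.085;0 -0.378 0 -0.228 -0.11 -0.205 0.085;0 -0.378 0 -0.228 -0.11 -0.205 0.085;0 -0.378 0 -0.228 -0.11 -0.205 0.085;0 -0.378 0 -0.228 -0.11 -0.205 0.085;0 -0.378 0 -0.228 -0.11 -0.205 0.085"

```text
time: 1.3
eef_pos: [0.3007, 0.1961, 0.3606]
tool_rot: [-0.501, 0.502, 0.498, -0.498]
ft_force: [-0.9, -0.5, -0.7]
grip_width: 0.0853
```

```bash
python3 - <<'E'
from h import *
p,R,s=tool(); print(p,s['joints'].round(3),s['time'],np.arctan2(*R.as_matrix()[[1,0],0]))
print(rel([.36,-.25,.36],down(np.pi/2)))
c=cam('wrist');cv2.imwrite('pics/w1.png',c['color'])
E
```

```text
[0.30073528 0.19614039 0.36063445] [ 0.579 -0.056 -0.216  1.411 -0.002  0.587] 1.3 1.5635994217909148
(array([ 0.001 , -0.0072, -0.0014]), array([-0.4457,  0.0013, -0.0625]))
```

View pics/w1.png

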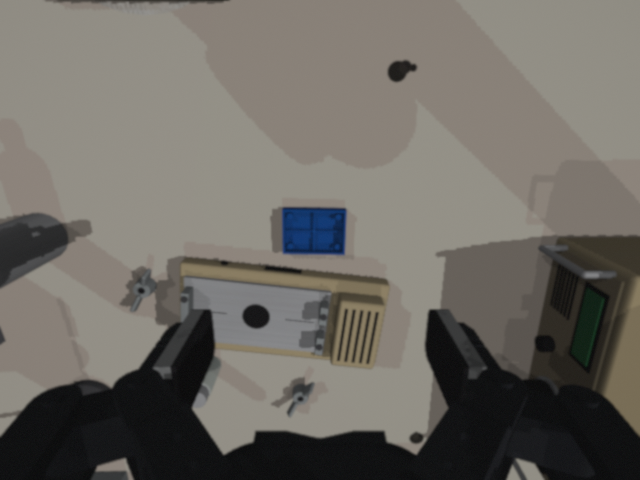

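The wrist view shows the checker, with its window at (256,316) and vent at (360,330), and the lid at (314,231). The table beyond the lid is free apart from a small black thing at (400,70). I'll measure the checker here and in the top and side views.

```bash
cat > chk.py <<'E'
from h import *
def window(c,guess,r=30):
    g=cv2.cvtColor(c['color'],cv2.COLOR_BGR2GRAY); u0,v0=guess
    x0,y0=int(u0-r),int(v0-r)
    roi=g[y0:y0+2*r,x0:x0+2*r]; m=(roi<60).astype(np.uint8)
    n,l,st,ce=cv2.connectedComponentsWithStats(m)
    i=min(range(1,n),key=lambda i:np.hypot(*(ce[i]-r))+ (99 if st[i,4]<30 else 0))
    return ce[i]+[x0,y0],st[i]
def tri(cs,uvs):
    A=np.zeros((3,3));b=np.zeros(3)
    for c,uv in zip(cs,uvs):
        d=ray(c,[uv])[0]; d/=np.linalg.norm(d); M=np.eye(3)-np.outer(d,d); A+=M;b+=M@c['o']
    return np.linalg.solve(A,b)
E
python3 - <<'E'
from chk import *
cs={n:cam(n) for n in('top','wrist','side')}
gu={'top':(261,268),'wrist':(256,316),'side':(275,239)}
uv={}
for n in cs:
    uv[n],st=window(cs[n],gu[n],14 if n!='wrist' else 25); print(n,uv[n],st,onz(cs[n],[uv[n]],.036))
for a,b in(('top','wrist'),('side','wrist'),('top','side')): print(a,b,tri([cs[a],cs[b]],[uv[a],uv[b]]))
c=cs['wrist'];cv2.imwrite('pics/w1z.png',cv2.resize(c['color'][240:380,170:400],None,fx=3.4,fy=3.4,interpolation=cv2.INTER_CUBIC))
hsv=cv2.cvtColor(c['color'],cv2.COLOR_BGR2HSV)
for p in [(210,300),(300,310),(250,270),(250,350),(230,275)]: print(p,hsv[p[1],p[0]])
P=cloud(c); print(P[300,210],P[316,300],P[330,240])
E
```

```text
top [260.85955056 268.23033708] [  7   7  15  15 178] [[0.48559649 0.10293792 0.036     ]]
wrist [252.50542299 316.21691974] [  9  14  26  23 461] [[0.48613064 0.10697418 0.036     ]]
side [275.06299213 238.48818898] [  6   9  17  10 127] [[0.48661375 0.10902721 0.036     ]]
top wrist [0.48725744 0.10483349 0.03209234]
side wrist [0.48577876 0.10723723 0.03723616]
top side [0.48465543 0.10233199 0.0413562 ]
(210, 300) [100   6 130]
(300, 310) [105   5 101]
(250, 270) [ 21  72 103]
(250, 350) [ 21  70 138]
(230, 275) [ 20  73 137]
[0.46155579 0.05110047 0.03488253] [0.48663543 0.17183634 0.03518499] [0.50791597 0.08831268 0.03567883]
```

View pics/w1z.png

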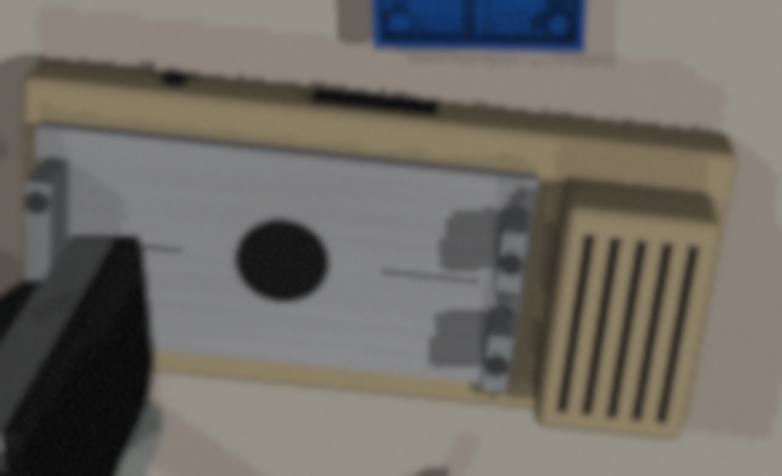

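Plate centre is about (0.486, 0.106, 0.036). The views spread about 5 mm in y, so I'll refine this later. Now to the rack.

carry_out --commands "0 -0.007 0 -0.44 0 -0.03 0.085;0 -0.007 0 -0.44 0 -0.03 0.085;0 -0.007 0 -0.44 0 -0.03 0.085;0 -0.007 0 -0.44 0 -0.03 0.085;0 -0.007 0 -0.44 0 -0.03 0.085;0 -0.007 0 -0.44 0 -0.03 0.085;0 -0.007 0 -0.44 0 -0.03 0.085;0 -0.007 0 -0.44 0 -0.03 0.085;0 -0.007 0 -0.44 0 -0.03 0.085;0 -0.007 0 -0.44 0 -0.03 0.085;0 -0.007 0 -0.44 0 -0.03 0.085;0 -0.007 0 -0.44 0 -0.03 0.085"

```text
time: 2.7
eef_pos: [0.3308, -0.238, 0.3601]
tool_rot: [-0.498, 0.497, 0.503, -0.502]
ft_force: [0.2, 0.7, 0.6]
grip_width: 0.0853
```

```bash
python3 - <<'E'
from h import *
p,R,s=tool(); print(p,s['joints'].round(3),s['time'],np.arctan2(*R.as_matrix()[[1,0],0]))
c=cam('wrist');cv2.imwrite('pics/w2.png',c['color'])
P=cloud(c);z=P[...,2]
m=((z>.135)&(z<.175)).astype(np.uint8)
n,l,st,ce=cv2.connectedComponentsWithStats(m)
for i in range(1,n):
    if st[i,4]>150:
        q=P[l==i]; print(st[i],q.min(0).round(3),q.max(0).round(3),np.median(q,0).round(4))
E
```

```text
[ 0.33083249 -0.2380269   0.36008876] [-6.240e-01  3.100e-02 -1.320e-01  1.409e+00  1.000e-03 -6.340e-01] 2.7 1.5809104420663609
[358 228  42  38 870] [ 0.358 -0.199  0.135] [ 0.397 -0.158  0.175] [ 0.3683 -0.1848  0.1423]
[ 204  232   53   60 2651] [ 0.363 -0.347  0.135] [ 0.419 -0.302  0.158] [ 0.387  -0.3225  0.1549]
[  0 279  17  19 205] [ 0.415 -0.552  0.135] [ 0.426 -0.543  0.157] [ 0.4195 -0.5451  0.1446]
[ 212  292   53  100 4147] [ 0.426 -0.345  0.135] [ 0.542 -0.295  0.157] [ 0.4758 -0.3189  0.1527]
```

View pics/w2.png

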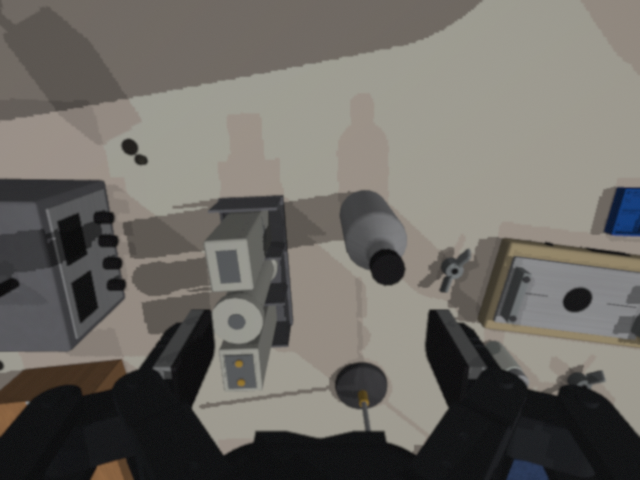

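The wrist view shows the sonde top with its grey panel at (228,266), the unwinder at (237,321) and the battery at (240,370). I'll triangulate the panel.

```bash
python3 - <<'E'
from chk import *
cs={n:cam(n) for n in('top','wrist','side')}
pts=dict(wrist=(228,266),top=(461,332),side=(311,358))
uv={}
for n,(u,v) in pts.items():
    c=cs[n]; g=cv2.cvtColor(c['color'],cv2.COLOR_BGR2GRAY)
    r=22 if n=='wrist' else 14
    roi=cv2.resize(g[v-r:v+r,u-r:u+r],None,fx=4,fy=4,interpolation=cv2.INTER_LINEAR)
    thr,_=cv2.threshold(roi,0,255,cv2.THRESH_OTSU)
    core=int(g[v-1:v+2,u-1:u+2].mean()); hi=int(np.percentile(roi,90)); th=(core+hi)/2
    m=(roi<th).astype(np.uint8)
    nn,l,st,ce=cv2.connectedComponentsWithStats(m); i=l[4*r,4*r]
    cnt=max(cv2.findContours((l==i).astype(np.uint8),cv2.RETR_EXTERNAL,cv2.CHAIN_APPROX_NONE)[0],key=len)
    rc=cv2.minAreaRect(cnt); ctr=((np.array(ce[i])+.5)/4-.5)+[u-r,v-r]; uv[n]=ctr
    cp=(cnt.reshape(-1,2)+.5)/4-.5+[u-r,v-r]; W=onz(c,cp,.156)
    print(n,core,hi,st[i],ctr,onz(c,[ctr],.156)[0], cv2.minAreaRect((W[:,:2]*1000).astype(np.float32)))
for a,b in(('top','wrist'),('side','wrist'),('top','side')): print(a,b,tri([cs[a],cs[b]],[uv[a],uv[b]]))
w=cs['wrist']['color'];cv2.imwrite('pics/w2z.png',cv2.resize(w[180:400,190:310],None,fx=2.7,fy=2.7,interpolation=cv2.INTER_CUBIC))
E
```

```text
wrist 87 151 [   39    23   101   135 10872] [228.03596394 265.96684143] [ 0.39105312 -0.32463724  0.156     ] ((391.36199951171875, -324.58624267578125), (34.0282096862793, 19.915231704711914), 4.332193374633789)
top 36 127 [   0   28  112   84 7237] [461.45269103 337.07591198] [ 0.38009485 -0.32836076  0.156     ] ((384.02484130859375, -326.1181640625), (40.976409912109375, 57.78108215332031), 6.8250837326049805)
side 108 189 [   4   21  108   71 4242] [310.8000943  357.72495285] [ 0.39120649 -0.32266034  0.156     ] ((391.2685546875, -322.6742858886719), (34.908992767333984, 21.03586196899414), 4.047379970550537)
top wrist [ 0.37792014 -0.31791559  0.18688366]
side wrist [ 0.39045853 -0.32415946  0.15781471]
top side [ 0.38427339 -0.32754725  0.16292435]
```

View pics/w2z.png

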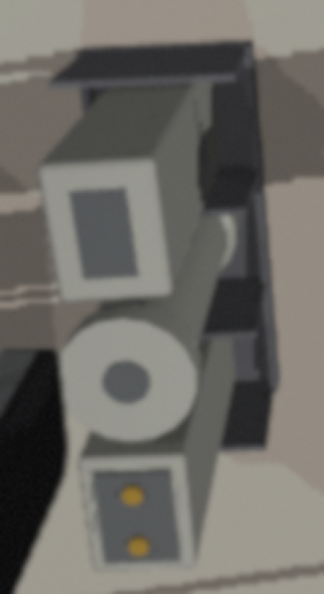

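```bash
python3 - <<'E'
from h import *
print(rel([.391,-.324,.20],down(1.644)),rel([.391,-.324,.135],down(1.644)))
E
```

```text
(array([ 0.0004, -0.0634, -0.0001]), array([-0.0863,  0.1606, -0.0596])) (array([ 0.0004, -0.0634, -0.0001]), array([-0.0863,  0.2256, -0.0596]))
```

carry_out --commands "0 -0.063 0 -0.086 0.03 -0.06 0.085;0 -0.063 0 -0.086 0.03 -0.06 0.085;0 -0.063 0 -0.086 0.03 -0.06 0.085;0 -0.063 0 -0.086 0.08 -0.06 0.085;0 -0.063 0 -0.086 0.13 -0.06 0.085;0 -0.063 0 -0.086 0.145 -0.06 0.085;0 -0.063 0 -0.086 0.145 -0.06 0.085;0 -0.063 0 -0.086 0.145 -0.06 0.085"

```text
time: 3.7
eef_pos: [0.3912, -0.3248, 0.2163]
tool_rot: [-0.482, 0.482, 0.517, -0.517]
ft_force: [-0.4, -0.1, 0.8]
grip_width: 0.0848
```

```bash
python3 - <<'E'
from h import *
p,R,s=tool(); print(p,s['joints'].round(3),s['time'],np.arctan2(*R.as_matrix()[[1,0],0]))
print(rel([.391,-.324,.135],down(1.644)))
for n in ('wrist','side'):
    c=cam(n);im=c['color']
    if n=='side': im=cv2.resize(im[260:460,230:430],None,fx=3,fy=3)
    cv2.imwrite(f'pics/{n}3.png',im)
E
```

```text
[ 0.39118596 -0.3247833   0.21629805] [-0.693  0.249 -0.245  1.077  0.    -0.764] 3.7 1.6417802916453121
(array([ 0.0007, -0.0022, -0.0006]), array([0.0008, 0.0813, 0.0002]))
```

View pics/wrist3.png

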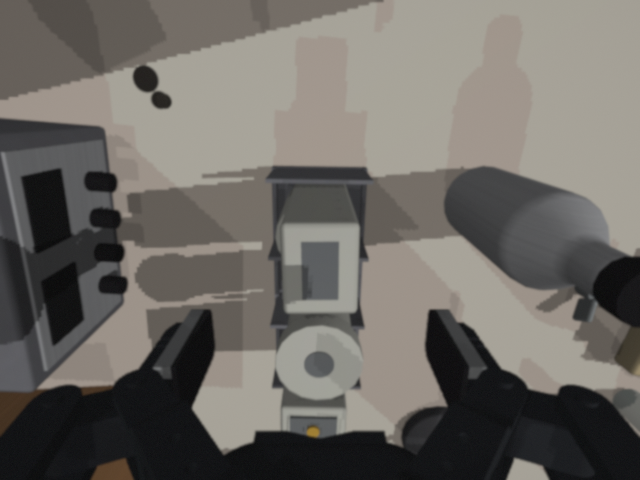

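View pics/side3.png

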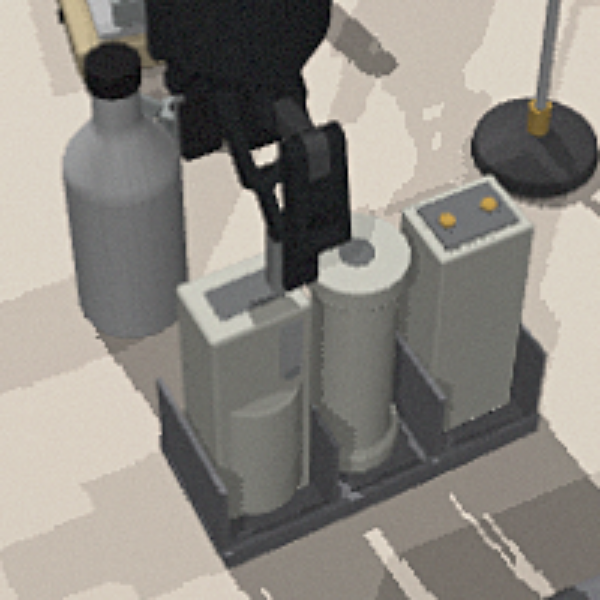

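The sonde is aligned, with its panel centred at column 320 between the fingers. One quick panel check at this pose, then descend.

```bash
python3 - <<'E'
from h import *
c=cam('wrist'); g=cv2.cvtColor(c['color'],cv2.COLOR_BGR2GRAY)
m=(g<112).astype(np.uint8); print(g[290,330],g[300,350],g[240,320])
P=cloud(c);z=P[...,2]; m=((z>.15)&(z<.165)).astype(np.uint8); m[:,:260]=0;m[:,380:]=0;m[320:]=0
cnt=max(cv2.findContours(m,cv2.RETR_EXTERNAL,cv2.CHAIN_APPROX_NONE)[0],key=cv2.contourArea).reshape(-1,2)
print(np.median(z[m>0]), cv2.minAreaRect((onz(c,cnt,.156)[:,:2]*1000).astype(np.float32)))
E
```

```text
97 162 98
0.15507897206405769 ((389.943359375, -324.8851318359375), (53.62285614013672, 41.11435317993164), 4.235609531402588)
```

carry_out --commands "0 -0.002 0 0.001 0.045 0 0.085;0 -0.002 0 0.001 0.081 0 0.085;0 -0.002 0 0.001 0.081 0 0.085;0 -0.002 0 0.001 0.081 0 0.085;0 -0.002 0 0.001 0.081 0 0.085"

```text
time: 4.35
eef_pos: [0.3923, -0.3255, 0.1368]
tool_rot: [-0.48, 0.483, 0.518, -0.518]
ft_force: [-0.5, 0.2, -0.0]
grip_width: 0.085
```

carry_out --commands "0 0 0 0 0 0 0.03;0 0 0 0 0 0 0.03;0 0 0 0 0 0 0.03;0 0 0 0 0 0 0.03;0 0 0 0 0 0 0.03;0 0 0 0 0 0 0.03;0 0 0 0 0 0 0.03;0 0 0 0 0 0 0.03" --newtons 30

```text
time: 5.15
eef_pos: [0.3914, -0.3247, 0.1353]
tool_rot: [-0.481, 0.482, 0.518, -0.518]
ft_force: [0.7, -0.0, 6.3]
grip_width: 0.0417
```

```bash
python3 - <<'E'
from h import *
p,R,s=tool(); print(p,s['ft_force'],s['grip_width'])
for n in ('wrist','side'):
    c=cam(n);im=c['color']
    if n=='side': im=cv2.resize(im[260:460,230:430],None,fx=3,fy=3)
    cv2.imwrite(f'pics/{n}4.png',im)
E
```

```text
[ 0.39135735 -0.32465421  0.13527107] [ 0.67374054 -0.02803377  6.26391445] 0.04171949746744123
```

View pics/side4.png

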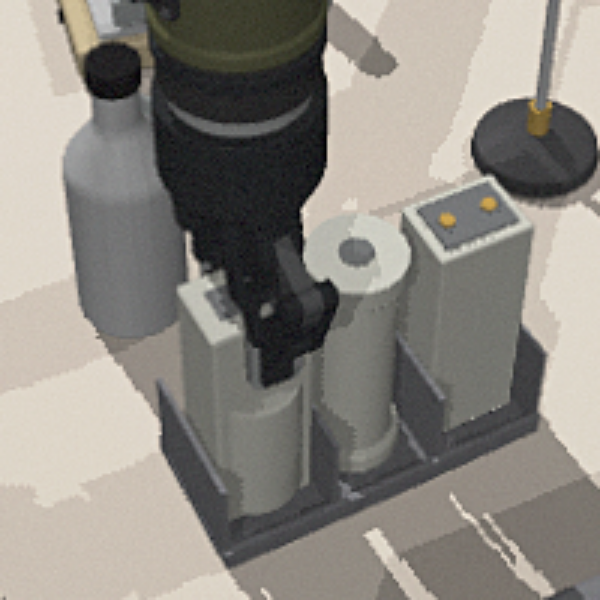

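The grip is on the flat belly above the hump, opening 41.7 mm. Lifting straight out.

carry_out --commands "0 0 0 0 -0.01 0 0.03;0 0 0 0 -0.03 0 0.03;0 0 0 0 -0.05 0 0.03;0 0 0 0 -0.075 0 0.03;0 0 0 0 -0.1 0 0.03;0 0 0 0 -0.125 0 0.03;0 0 0 0 -0.15 0 0.03;0 0 0 0 -0.175 0 0.03;0 0 0 0 -0.2 0 0.03;0 0 0 0 -0.22 0 0.03;0 0 0 0 -0.22 0 0.03;0 0 0 0 -0.22 0 0.03" --newtons 50

```text
time: 6.45
eef_pos: [0.3906, -0.324, 0.3539]
tool_rot: [0.482, -0.481, -0.518, 0.518]
ft_force: [0.4, 0.3, -1.5]
grip_width: 0.0415
```

```bash
python3 - <<'E'
from h import *
p,R,s=tool(); print(p,s['joints'].round(4),s['ft_force'],s['grip_width'],s['time'])
c=cam('side');cv2.imwrite('pics/side5.png',c['color'])
c=cam('top');cv2.imwrite('pics/top5.png',c['color'])
E
```

```text
[ 0.3905705  -0.32400415  0.35385446] [-0.6925  0.2079  0.0597  1.4231 -0.     -0.7647] [ 0.41312164  0.29010149 -1.53469435] 0.04154016166102667 6.45
```

View pics/side5.png

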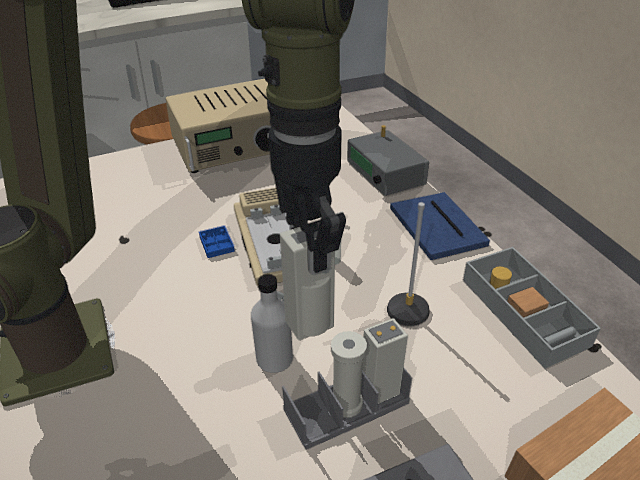

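View pics/top5.png

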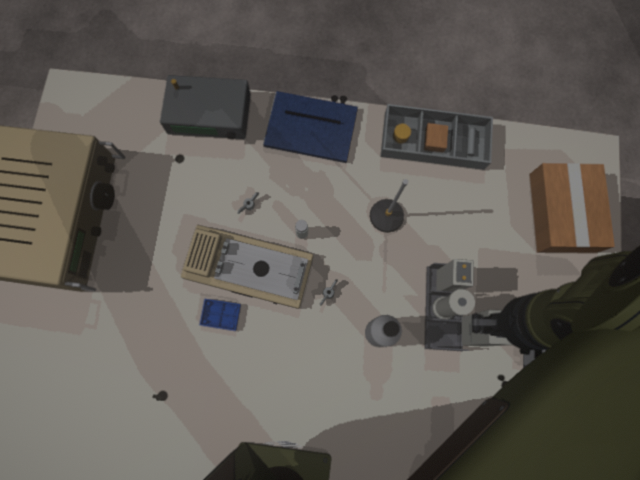

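The sonde is lifted clear and upright, and the neighbours haven't moved. I'll stand it on the free table to the left, belly facing the robot, then regrasp it by its width with a level tool. First I'll check where the black thing at top pixel (160,395) lies.

```bash
python3 - <<'E'
from h import *
c=cam('top'); P=cloud(c); print(P[395,160],onz(c,[(160,395)],0),proj(c,[[.334,.344,0],[.36,.32,0]]))
m=(P[...,2]>.01); 
X=P[...,0];Y=P[...,1]
k=m&(X>.15)&(X<.45)&(Y>.22)&(Y<.48); print(k.sum(),P[k][:5])
print(rel([.45,-.02,.37],down(1.2)),rel([.334,.344,.37],down(.80)))
E
```

```text
[ 1.75835215e-01  2.90538319e-01 -1.36135271e-04] [[0.17585116 0.29050099 0.        ]] [[149.86027934 321.71270609]
 [162.03307013 311.90239782]]
288 [[0.44722731 0.28285058 0.0315996 ]
 [0.44769875 0.28096473 0.03013082]
 [0.44794525 0.2785565  0.03056884]
 [0.44814277 0.27604    0.03141717]
 [0.44835857 0.27356956 0.0321072 ]]
(array([-0.0028,  0.443 ,  0.0017]), array([ 0.2985, -0.0168, -0.0816])) (array([-0.0031,  0.843 ,  0.0011]), array([ 0.6699, -0.0158,  0.0078]))
```

carry_out --commands "0 0.05 0 0.02 -0.016 0 0.03;0 0.15 0 0.06 -0.016 0 0.03;0 0.25 0 0.1 -0.016 0 0.03;0 0.35 0 0.14 -0.016 0 0.03;0 0.45 0 0.18 -0.016 0 0.03;0 0.55 0 0.22 -0.016 0 0.03;0 0.65 0 0.26 -0.016 0 0.03;0 0.75 0 0.3 -0.016 0 0.03;0 0.8 0 0.34 -0.016 0 0.03;0 0.843 0 0.38 -0.016 0 0.03;0 0.843 0 0.42 -0.016 0.005 0.03;0 0.843 0 0.46 -0.016 0.005 0.03"

```text
time: 7.8
eef_pos: [0.3511, 0.1355, 0.3694]
tool_rot: [-0.651, 0.651, 0.275, -0.276]
ft_force: [1.0, 0.5, -2.1]
grip_width: 0.0418
```

```bash
python3 - <<'E'
from h import *
p,R,s=tool(); print(p,s['joints'].round(4),s['grip_width'],s['time'])
print(rel([.334,.344,.37],down(.80)),rel([.334,.344,.14],down(.80)))
E
```

```text
[0.35105721 0.13549853 0.36936912] [ 3.6850e-01 -2.3600e-02 -1.6290e-01  1.4335e+00 -1.0000e-04  1.1392e+00] 0.041820065209068405 7.8
(array([-0.0007,  0.    , -0.0019]), array([ 0.1377, -0.0008,  0.1575])) (array([-0.0007,  0.    , -0.0019]), array([0.1381, 0.2292, 0.1573]))
```

carry_out --commands "0 0 0 0.03 0 0.035 0.03;0 0 0 0.06 0 0.07 0.03;0 0 0 0.09 0 0.105 0.03;0 0 0 0.12 0 0.135 0.03;0 0 0 0.138 0.03 0.157 0.03;0 0 0 0.138 0.07 0.157 0.03;0 0 0 0.138 0.11 0.157 0.03;0 0 0 0.138 0.15 0.157 0.03;0 0 0 0.138 0.19 0.157 0.03;0 0 0 0.138 0.215 0.157 0.03;0 0 0 0.138 0.225 0.157 0.03;0 0 0 0.138 0.225 0.157 0.03"

```text
time: 9.0
eef_pos: [0.3348, 0.3415, 0.1436]
tool_rot: [-0.651, 0.652, 0.274, -0.277]
ft_force: [0.5, 0.4, -2.4]
grip_width: 0.0417
```

```bash
python3 - <<'E'
from h import *
p,R,s=tool(); print(p,s['joints'].round(4),s['grip_width'],s['time'],s['ft_force'])
print(rel([.334,.344,.131],down(.80)))
c=cam('side');cv2.imwrite('pics/side6.png',cv2.resize(c['color'][0:300,0:300],None,fx=2,fy=2))
c=cam('wrist');cv2.imwrite('pics/w6.png',c['color'])
E
```

```text
[0.3348419  0.34147063 0.14359267] [ 0.7952  0.2586 -0.4367  0.8799  0.      1.5659] 0.041711252658799686 9.0 [ 0.45253652  0.36697543 -2.38247764]
(array([-0.0001,  0.0001, -0.0044]), array([0.0013, 0.0126, 0.0024]))
```

View pics/side6.png

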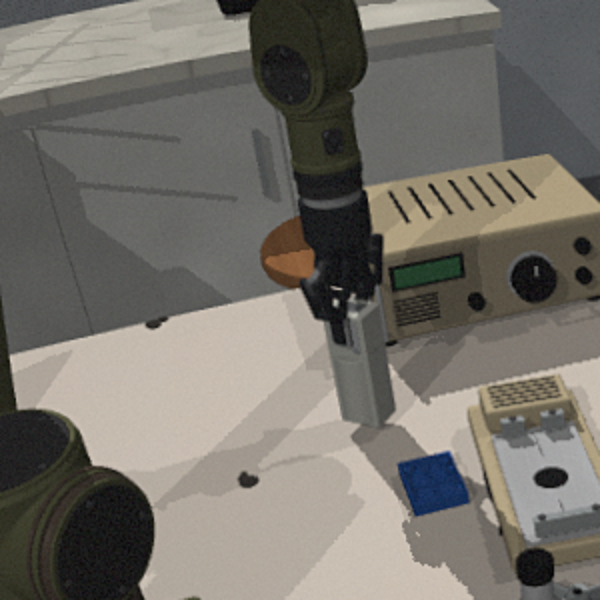

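View pics/w6.png

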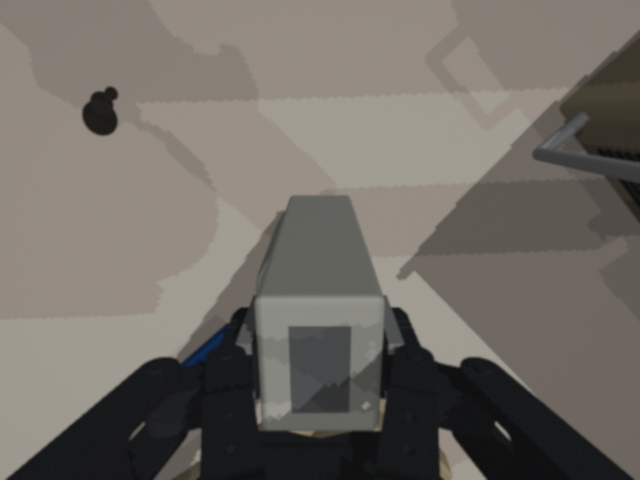

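The sonde hangs upright about 14 mm above the free table. Lowering until it touches.

carry_out --commands "0 0 0 0.001 0.006 0.002 0.03;0 0 0 0.001 0.011 0.002 0.03;0 0 0 0.001 0.0125 0.002 0.03;0 0 0 0.001 0.0125 0.002 0.03;0 0 0 0.001 0.0125 0.002 0.03"

```text
time: 9.6
eef_pos: [0.3354, 0.3448, 0.1329]
tool_rot: [0.651, -0.651, -0.275, 0.275]
ft_force: [-0.0, -0.3, -1.7]
grip_width: 0.0416
```

carry_out --commands "0 0 0 0 0.002 0 0.03;0 0 0 0 0.003 0 0.03;0 0 0 0 0.003 0 0.03"

```text
time: 9.9
eef_pos: [0.3353, 0.3447, 0.1296]
tool_rot: [-0.651, 0.651, 0.275, -0.275]
ft_force: [-0.3, 0.8, -1.6]
grip_width: 0.0416
```

carry_out --commands "0 0 0 0 0.001 0 0.03;0 0 0 0 0.001 0 0.03;0 0 0 0 0.001 0 0.03"

```text
time: 10.2
eef_pos: [0.3354, 0.3449, 0.1293]
tool_rot: [0.651, -0.651, -0.275, 0.275]
ft_force: [-1.5, -0.8, 5.4]
grip_width: 0.0413
```

It has touched down at z≈0.129, as predicted. Releasing.

carry_out --commands "0 0 0 0 0 0 0.046;0 0 0 0 0 0 0.055;0 0 0 0 0 0 0.085;0 0 0 0 0 0 0.085;0 0 0 0 0 0 0.085;0 0 0 0 0 0 0.085;0 0 0 0 0 0 0.085"

```text
time: 10.9
eef_pos: [0.3353, 0.3448, 0.1288]
tool_rot: [0.651, -0.651, -0.275, 0.275]
ft_force: [-0.9, 0.8, -0.1]
grip_width: 0.0846
```

```bash
python3 - <<'E'
from h import *
p,R,s=tool(); print(p,s['joints'].round(4),s['grip_width'],s['time'],s['ft_force'])
c=cam('wrist');cv2.imwrite('pics/w7.png',c['color'])
E
```

```text
[0.33534532 0.34480663 0.12878902] [ 0.7993  0.2744 -0.4585  0.8379  0.      1.5701] 0.08462397155620895 10.9 [-0.94024858  0.83816308 -0.12299534]
```

View pics/w7.png

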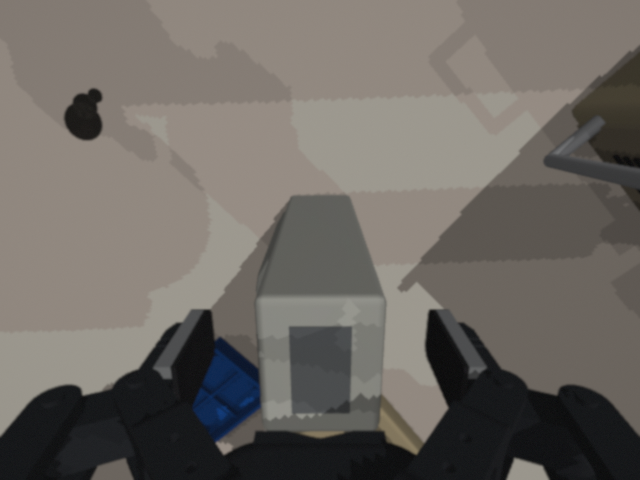

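It stands freely on its own. Now I'll go up and turn the tool to point outward, 20° below level, jaws across the sonde's width.

```bash
cat >> h.py <<'E'
def pose(y,x): # approach dir y, jaw dir x
    y=np.array(y,float);y/=np.linalg.norm(y);x=np.array(x,float);x-=y*(x@y);x/=np.linalg.norm(x); return Ro.from_matrix(np.c_[x,y,np.cross(x,y)])
def lev(phi,tau): return pose([np.cos(phi)*np.cos(tau),np.sin(phi)*np.cos(tau),-np.sin(tau)],[-np.sin(phi),np.cos(phi),0])
E
python3 - <<'E'
from h import *
t=np.radians(20);print(rel([.328,.338,.30],lev(.80,t)), rel([.328,.338,.30],down(.8+np.pi/2)))
E
```

```text
(array([-0.9483, -1.3544, -0.9483]), array([-0.01  , -0.1712,  0.0005])) (array([ 0.    , -1.5708,  0.    ]), array([-0.01  , -0.1712,  0.0005]))
```

carry_out --commands "0 0 0 0 -0.03 0 0.085;0 0 0 0 -0.07 0 0.085;0 -0.15 0 0 -0.11 0 0.085;0 -0.3 0 0 -0.15 0 0.085;0 -0.45 0 0 -0.17 0 0.085;0 -0.6 0 0 -0.171 0 0.085;0 -0.75 0 0 -0.171 0 0.085;0 -0.9 0 0 -0.171 0 0.085;0 -1.05 0 0 -0.171 0 0.085;0 -1.2 0 0 -0.171 0 0.085;0 -1.35 0 0 -0.171 0 0.085;0 -1.5 0 0 -0.171 0 0.085"

```text
time: 12.15
eef_pos: [0.3353, 0.3447, 0.2997]
tool_rot: [0.287, -0.287, -0.646, 0.646]
ft_force: [0.3, 0.6, -0.3]
grip_width: 0.0848
```

```bash
python3 - <<'E'
from h import *
p,R,s=tool(); print(p,s['joints'].round(4),s['time'])
t=np.radians(20);print(rel([.328,.338,.30],lev(.80,t)))
c=cam('wrist');cv2.imwrite('pics/w8.png',c['color'])
P=cloud(c);z=P[...,2]; m=((z>.14)&(z<.16)).astype(np.uint8)
n,l,st,ce=cv2.connectedComponentsWithStats(m)
for i in range(1,n):
    if st[i,4]>100:
        cnt=max(cv2.findContours((l==i).astype(np.uint8),cv2.RETR_EXTERNAL,cv2.CHAIN_APPROX_NONE)[0],key=len).reshape(-1,2)
        print(st[i],np.median(z[l==i]),cv2.minAreaRect((onz(c,cnt,.15)[:,:2]*1000).astype(np.float32)))
E
```

```text
[0.33525825 0.34473814 0.2997381 ] [ 0.7993  0.1671 -0.1312  1.2727  0.      0.0639] 12.15
(array([-1.2215, -0.0563, -0.0394]), array([-0.0001, -0.0003,  0.0099]))
[ 285  194   72   57 3710] 0.1490289637118606 ((334.61865234375, 344.18658447265625), (43.332759857177734, 53.19410705566406), 45.96794891357422)
```

View pics/w8.png

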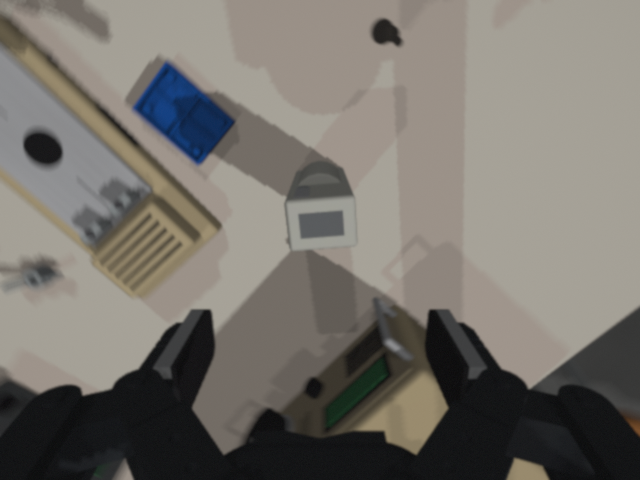

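The sonde stands at (0.335, 0.344) with its back towards az 46° and its hump facing the robot, as wanted. Next is the pitch up.

carry_out --commands "-0.15 -0.05 0 0 0 0.01 0.085;-0.3 -0.05 -0.01 0 0 0.01 0.085;-0.45 -0.05 -0.02 0 0 0.01 0.085;-0.6 -0.056 -0.03 0 0 0.01 0.085;-0.75 -0.056 -0.04 0 0 0.01 0.085;-0.9 -0.056 -0.04 0 0 0.01 0.085;-1.05 -0.056 -0.04 0 0 0.01 0.085;-1.2 -0.056 -0.04 0 0 0.01 0.085;-1.221 -0.056 -0.039 0 0 0.01 0.085;-1.221 -0.056 -0.039 0 0 0.01 0.085;-1.221 -0.056 -0.039 0 0 0.01 0.085"

```text
time: 13.3
eef_pos: [0.3325, 0.3432, 0.321]
tool_rot: [-0.072, 0.373, 0.909, -0.174]
ft_force: [0.3, -0.8, -0.3]
grip_width: 0.0851
```

```bash
python3 - <<'E'
from h import *
p,R,s=tool(); print(p,s['joints'].round(4),s['time']); print(R.as_matrix().round(3))
t=np.radians(20)
for z in (.30,.20,.15,.098): print(rel([.3346-.010*np.cos(.8),.3442-.010*np.sin(.8),z],lev(.80,t)))
c=cam('side');cv2.imwrite('pics/side9.png',cv2.resize(c['color'][0:300,0:300],None,fx=2,fy=2))
c=cam('wrist');cv2.imwrite('pics/w9.png',c['color'])
E
```

```text
[0.33250315 0.3432299  0.32100919] [ 0.8129 -0.3448 -1.2824 -0.5595 -0.0184  0.0089] 13.3
[[-0.712  0.652 -0.26 ]
 [ 0.702  0.662 -0.262]
 [ 0.001 -0.369 -0.929]]
(array([-0.0289, -0.004 , -0.0065]), array([-0.0009,  0.0005,  0.0224]))
(array([-0.0289, -0.004 , -0.0065]), array([-0.0011,  0.0374,  0.1154]))
(array([-0.0289, -0.004 , -0.0065]), array([-0.0011,  0.0558,  0.1618]))
(array([-0.0289, -0.004 , -0.0065]), array([-0.0012,  0.075 ,  0.2102]))
```

View pics/side9.png

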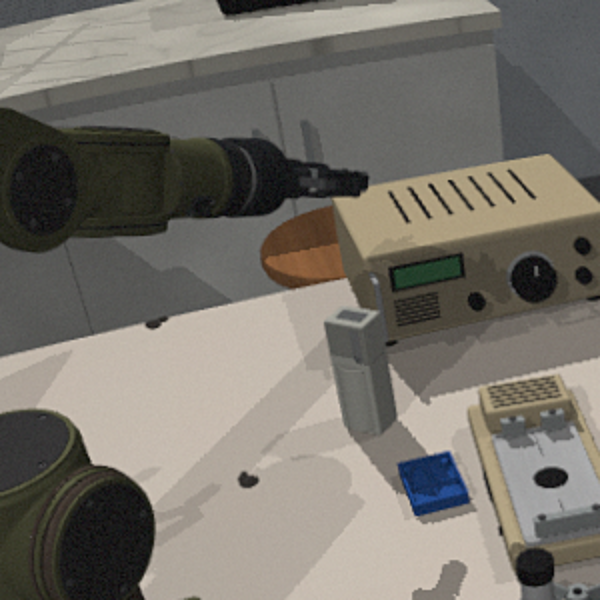

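View pics/w9.png

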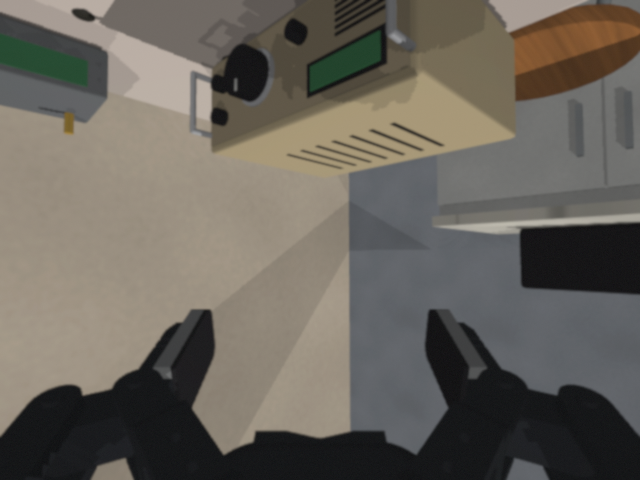

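The tool is oriented, but joint 3 is at its limit (-1.28), since the pose is too close in and too high. I'll fit the planar kinematics from the recorded poses to see where the level grasp is reachable.

```bash
cat > kin.py <<'E'
import numpy as np
from scipy.optimize import least_squares
D=[(.2605,-.139,1.1727,np.hypot(.1935,.4875),.2497),(-.056,-.216,1.411,np.hypot(.3007,.1961),.3606),(.031,-.132,1.409,np.hypot(.3308,.2380),.3601),
(.249,-.245,1.077,np.hypot(.3912,.3248),.2163),(.2079,.0597,1.4231,np.hypot(.3906,.324),.3539),(-.0236,-.1629,1.4335,np.hypot(.3511,.1355),.3694),(.2586,-.4367,.8799,np.hypot(.3348,.3415),.1436),(.2744,-.4585,.8379,np.hypot(.3353,.3448),.1288),(.1671,-.1312,1.2727,np.hypot(.3353,.3447),.2997),(-.3448,-1.2824,-.5595,np.hypot(.3325,.3432),.3210)]
D=np.array(D)
def fk(p,q2,q3,q4):
    r0,z0,a,b,c,d,t=p
    # q2 tilts forward, elbow angle th=q2-q3 ; pitch down = q2-q3+q4
    A=q2; B=q2-q3; C=q2-q3+q4
    r=r0+a*np.sin(A)+b*np.cos(A)+c*np.cos(B)+d*np.sin(B)+t*np.cos(C)
    z=z0+a*np.cos(A)-b*np.sin(A)-c*np.sin(B)+d*np.cos(B)-t*np.sin(C)
    return r,z
def res(p):
    r,z=fk(p,D[:,0],D[:,1],D[:,2]); return np.r_[r-D[:,3],z-D[:,4]]
s=least_squares(res,[0,.15,.4,0,.4,0,.25])
P=s.x
def ik(r,z,pitch,q0=(0.,-.5)):
    f=lambda q:np.array(fk(P,q[0],q[1],pitch-q[0]+q[1]))-[r,z]
    o=least_squares(f,q0,bounds=([-.83,-1.28],[1.72,1.37])); q=o.x; return np.r_[q,pitch-q[0]+q[1]].round(3),np.linalg.norm(o.fun).round(4)
if __name__=='__main__':
    print(P.round(4),np.abs(s.fun).max())
    for r in (.47,.5,.55,.6):
        for z in (.3,.2,.1):
            print(r,z,[ik(r,z,np.radians(t)) for t in (10,20,30,40)])
E
python3 kin.py
```

```text
[1.000e-04 2.183e-01 5.672e-01 0.000e+00 3.859e-01 6.050e-02 4.222e-01] 0.0002903072246740468
0.47 0.3 [(array([-0.329, -1.28 , -0.776]), np.float64(0.1089)), (array([-0.352, -1.28 , -0.579]), np.float64(0.0355)), (array([-0.375, -1.176, -0.277]), np.float64(0.0)), (array([-0.364, -0.989,  0.072]), np.float64(0.0))]
0.47 0.2 [(array([ 0.112, -1.28 , -1.217]), np.float64(0.1959)), (array([-0.14 , -1.28 , -0.791]), np.float64(0.1273)), (array([-0.17 , -1.28 , -0.587]), np.float64(0.0539)), (array([-0.171, -1.226, -0.357]), np.float64(0.0))]
0.47 0.1 [(array([ 1.599, -1.28 , -2.704]), np.float64(0.2027)), (array([ 0.563, -1.28 , -1.494]), np.float64(0.1954)), (array([ 0.178, -1.28 , -0.935]), np.float64(0.1335)), (array([ 0.098, -1.28 , -0.68 ]), np.float64(0.0612))]
0.5 0.3 [(array([-0.168, -1.28 , -0.937]), np.float64(0.0968)), (array([-0.237, -1.28 , -0.694]), np.float64(0.0246)), (array([-0.298, -1.146, -0.325]), np.float64(0.0)), (array([-0.295, -0.957,  0.036]), np.float64(0.0))]
0.5 0.2 [(array([ 0.326, -1.28 , -1.432]), np.float64(0.1726)), (array([ 0.02 , -1.28 , -0.951]), np.f
[... 998 characters left out ...]
279, -0.892]), np.float64(0.0))]
0.6 0.3 [(array([ 0.206, -1.28 , -1.311]), np.float64(0.0324)), (array([ 0.022, -1.194, -0.868]), np.float64(0.0)), (array([-0.08 , -1.008, -0.404]), np.float64(0.0)), (array([-0.091, -0.82 , -0.03 ]), np.float64(0.0))]
0.6 0.2 [(array([ 0.615, -1.28 , -1.721]), np.float64(0.0809)), (array([ 0.35 , -1.28 , -1.281]), np.float64(0.034)), (array([ 0.173, -1.196, -0.845]), np.float64(0.0)), (array([ 0.074, -1.009, -0.385]), np.float64(0.0))]
0.6 0.1 [(array([ 1.145, -1.28 , -2.251]), np.float64(0.0836)), (array([ 0.778, -1.28 , -1.709]), np.float64(0.0683)), (array([ 0.528, -1.28 , -1.285]), np.float64(0.0211)), (array([ 0.343, -1.162, -0.807]), np.float64(0.0))]
```

The fit is good to 0.3 mm. A level tool in the arm's plane can't reach this low, but bending the wrist sideways with joint 5 can. I'll write the full IK and choose a standing yaw for the sonde that works.

```bash
cat > ik6.py <<'E'
from kin import P,fk
import numpy as np
from scipy.optimize import least_squares
from scipy.spatial.transform import Rotation as Ro
W=[0.30]
LO=np.array([-2.78,-.83,-1.28,-1.9,-1.57,-3.14]);HI=np.array([2.78,1.72,1.37,2.12,1.48,3.14])
def FK(q,w=None):
    w=W[0] if w is None else w
    pp=P.copy(); pp[6]-=w
    r,z=fk(pp,q[1],q[2],q[3]); C=q[1]-q[2]+q[3]
    rad=np.array([np.cos(q[0]),np.sin(q[0]),0]);tan=np.array([-rad[1],rad[0],0]);k=np.array([0,0,1.])
    l=rad*np.cos(C)-k*np.sin(C); n=rad*np.sin(C)+k*np.cos(C)
    y=l*np.cos(q[4])+tan*np.sin(q[4])
    pos=r*rad+z*k+w*y
    x=Ro.from_rotvec(y*(q[5]-np.pi/2)).apply(n)
    return pos,np.c_[x,y,np.cross(x,y)]
def IK(pos,R,q0):
    R=R.as_matrix() if hasattr(R,'as_matrix') else R
    f=lambda q:(lambda a:np.r_[a[0]-pos,.3*(a[1]-R).ravel()])(FK(q))
    o=least_squares(f,np.clip(q0,LO+1e-6,HI-1e-6),bounds=(LO,HI)); return o.x,np.abs(o.fun).max()
E
python3 - <<'E'
from ik6 import *; from h import *
p,R,s=tool(); print(FK(s['joints'])[0]-p,abs(FK(s['joints'])[1]-R.as_matrix()).max())
for w in (.15,.2,.25,.3,.35): print(w,FK(s['joints'],w)[0]-p)
for S in ((.335,.344),):
  for beta in (1.4,1.57,1.8,2.0,2.2):
    for tau in (15,25):
      t=np.radians(tau); b=np.array([np.cos(beta),np.sin(beta),0]); y=b*np.cos(t)-np.array([0,0,np.sin(t)])
      xx=np.array([np.sin(beta),-np.cos(beta),0])
      pos=np.array([*S,.1])-.01*b
      q,e=IK(pos,pose(y,xx),[.3,.2,-.3,1.4,1.2,1.57]); print(beta,tau,q.round(2),round(e,4))
E
```

```text
[-2.39476357e-05  1.21616314e-05  5.19185108e-05] 2.220446049250313e-16
0.15 [-2.01121928e-03  1.92622696e-03  4.25009503e-05]
0.2 [-1.34879540e-03  1.28820519e-03  4.56401371e-05]
0.25 [-6.86371516e-04  6.50183409e-04  4.87793240e-05]
0.3 [-2.39476357e-05  1.21616314e-05  5.19185108e-05]
0.35 [ 6.38476245e-04 -6.25860146e-04  5.50576977e-05]
1.4 15 [ 0.1   0.63 -1.28 -0.91  1.22  2.2 ] 0.022
1.4 25 [ 0.2   0.46 -1.28 -0.76  1.01  2.26] 0.0116
1.57 15 [ 0.13  0.64 -1.23 -0.75  1.28  2.05] 0.0
1.57 25 [ 0.18  0.45 -1.15 -0.41  1.1   1.99] 0.0
1.8 15 [ 0.13  0.65 -0.8   0.47  1.29  1.2 ] 0.0
1.8 25 [ 0.17  0.51 -0.84  0.34  1.13  1.44] 0.0
2.0 15 [ 0.15  0.78 -0.54  1.04  1.19  0.74] 0.0
2.0 25 [ 0.19  0.62 -0.61  0.81  1.08  1.05] 0.0
2.2 15 [ 0.2   0.87 -0.35  1.36  1.07  0.51] 0.0
2.2 25 [ 0.23  0.72 -0.41  1.13  0.99  0.78] 0.0
```

FK matches exactly. With the back facing az ≈1.9 rad and a 20° tilt, all joints stay mid-range. So I'll regrip from above, turn the sonde in place by 1.1 rad, and then grasp it from the side.

```bash
python3 - <<'E'
from h import *
print(rel([.3346,.3442,.30],down(.802)))
E
```

```text
(array([0.9275, 1.357 , 0.9198]), array([-0.0007,  0.0099,  0.0174]))
```

carry_out --commands "0.07 0.1 0.07 0 0 0 0.085;0.14 0.2 0.14 0 0 0 0.085;0.21 0.31 0.21 0 0 0 0.085;0.28 0.41 0.28 0 0.005 0.009 0.085;0.35 0.52 0.35 0 0.01 0.0174 0.085;0.42 0.62 0.42 0 0.01 0.0174 0.085;0.49 0.72 0.49 0 0.01 0.0174 0.085;0.56 0.83 0.56 0 0.01 0.0174 0.085;0.64 0.94 0.64 0 0.01 0.0174 0.085;0.71 1.04 0.71 0 0.01 0.0174 0.085;0.79 1.15 0.78 0 0.01 0.0174 0.085;0.86 1.26 0.855 0 0.01 0.0174 0.085"

```text
time: 14.6
eef_pos: [0.3341, 0.345, 0.3014]
tool_rot: [-0.624, 0.649, 0.337, -0.275]
ft_force: [-0.2, -0.8, -0.1]
grip_width: 0.0848
```

```bash
python3 - <<'E'
from h import *
p,R,s=tool();print(p,s['joints'].round(3))
print(rel([.3346,.3442,.25],down(.802)),rel([.3346,.3442,.130],down(.802)))
E
```

```text
[0.33410716 0.34502705 0.30143868] [ 0.843  0.116 -0.192  1.196 -0.067  1.516]
(array([0.067, 0.094, 0.066]), array([-0.0036,  0.0513,  0.0027])) (array([0.067, 0.094, 0.066]), array([-0.0111,  0.1707,  0.0111]))
```

carry_out --commands "0.067 0.094 0.066 0 0 0 0.085;0.067 0.094 0.066 0 0 0 0.085;0.067 0.094 0.066 -0.004 0.05 0.003 0.085;0.067 0.094 0.066 -0.0065 0.1 0.006 0.085;0.067 0.094 0.066 -0.0095 0.145 0.0095 0.085;0.067 0.094 0.066 -0.011 0.17 0.011 0.085;0.067 0.094 0.066 -0.011 0.17 0.011 0.085;0.067 0.094 0.066 -0.011 0.17 0.011 0.03;0.067 0.094 0.066 -0.011 0.17 0.011 0.03;0.067 0.094 0.066 -0.011 0.17 0.011 0.03;0.067 0.094 0.066 -0.011 0.17 0.011 0.03" --newtons 30

```text
time: 15.7
eef_pos: [0.3371, 0.3457, 0.133]
tool_rot: [0.65, -0.65, -0.281, 0.275]
ft_force: [-1.4, -1.1, 5.4]
grip_width: 0.042
```

carry_out --commands "0 0 0 0 0 0 0.03;0 0 0 0 0 0 0.03;0 0 0 0 0 0 0.03;0 0 0 0 0 0 0.03"

```text
time: 16.1
eef_pos: [0.3371, 0.3457, 0.133]
tool_rot: [0.65, -0.65, -0.281, 0.275]
ft_force: [-1.7, -1.9, 5.7]
grip_width: 0.042
```

```bash
python3 - <<'E'
from h import *
p,R,s=tool();print(p,s['joints'].round(3),s['ft_force'],R.as_matrix().round(3))
print(rel([.335,.344,.15],down(1.9)))
E
```

```text
[0.33707228 0.34568498 0.13304078] [ 0.8    0.267 -0.456  0.839 -0.003  1.563] [-1.70416418 -1.88005374  5.70731281] [[ 0.691  0.008 -0.722]
 [ 0.722  0.004  0.691]
 [ 0.008 -1.    -0.003]]
(array([ 0.0075, -1.0927,  0.0058]), array([-0.0025, -0.017 ,  0.0003]))
```

carry_out --commands "0 0 0 0 -0.008 0 0.03;0 0 0 0 -0.014 0 0.03;0 -0.13 0 0 -0.014 0 0.03;0 -0.27 0 0 -0.014 0 0.03;0 -0.41 0 0 -0.014 0 0.03;0 -0.55 0 0 -0.014 0 0.03;0 -0.69 0 0 -0.014 0 0.03;0 -0.83 0 0 -0.014 0 0.03;0 -0.97 0 0 -0.014 0 0.03;0 -1.095 0 0 -0.014 0 0.03;0 -1.095 0 0 -0.014 0 0.03;0 -1.095 0 0 -0.014 0 0.03" --newtons 50

```text
time: 17.3
eef_pos: [0.3365, 0.3451, 0.1454]
tool_rot: [-0.41, 0.413, 0.577, -0.573]
ft_force: [-0.6, -0.4, -1.5]
grip_width: 0.0416
```

carry_out --commands "0 0 0 0 0.005 0 0.03;0 0 0 0 0.01 0 0.03;0 0 0 0 0.012 0 0.03;0 0 0 0 0.0135 0 0.03;0 0 0 0 0.0145 0 0.03;0 0 0 0 0.0145 0 0.03"

```text
time: 17.9
eef_pos: [0.3368, 0.3449, 0.1332]
tool_rot: [-0.409, 0.413, 0.578, -0.573]
ft_force: [-3.3, -4.8, 21.2]
grip_width: 0.0416
```

carry_out --commands "0 0 0 0 -0.001 0 0.03;0 0 0 0 -0.001 0 0.03;0 0 0 0 -0.001 0 0.046;0 0 0 0 -0.001 0 0.055;0 0 0 0 -0.001 0 0.085;0 0 0 0 -0.001 0 0.085;0 0 0 0 -0.001 0 0.085;0 0 0 0 -0.001 0 0.085;0 0 0 0 -0.001 0 0.085"

```text
time: 18.8
eef_pos: [0.3364, 0.345, 0.1314]
tool_rot: [-0.409, 0.412, 0.577, -0.574]
ft_force: [0.3, 0.2, 0.1]
grip_width: 0.085
```

carry_out --commands "0 0 0 0 -0.03 0 0.085;0 0.1 0 0 -0.07 0 0.085;0 0.25 0 0 -0.11 0 0.085;0 0.4 0 0 -0.15 0 0.085;0 0.55 0 0 -0.17 0 0.085;0 0.7 0 0 -0.17 0 0.085;0 0.85 0 0 -0.17 0 0.085;0 1.0 0 0 -0.17 0 0.085;0 1.15 0 0 -0.17 0 0.085;0 1.3 0 0 -0.17 0 0.085;0 1.45 0 0 -0.17 0 0.085;0 1.57 0 0 -0.17 0 0.085"

```text
time: 20.0
eef_pos: [0.3353, 0.3446, 0.3014]
tool_rot: [0.698, -0.697, -0.117, 0.113]
ft_force: [-0.1, -0.4, 0.6]
grip_width: 0.0852
```

```bash
python3 - <<'E'
from h import *
p,R,s=tool(); print(p,s['joints'].round(4),s['time'])
c=cam('wrist');cv2.imwrite('pics/w10.png',c['color'])
P=cloud(c);z=P[...,2]; m=((z>.14)&(z<.16)).astype(np.uint8)
n,l,st,ce=cv2.connectedComponentsWithStats(m)
for i in range(1,n):
    if st[i,4]>100:
        cnt=max(cv2.findContours((l==i).astype(np.uint8),cv2.RETR_EXTERNAL,cv2.CHAIN_APPROX_NONE)[0],key=len).reshape(-1,2)
        print(st[i],np.median(z[l==i]),cv2.minAreaRect((onz(c,cnt,.15)[:,:2]*1000).astype(np.float32)))
E
```

```text
[0.33529646 0.34464607 0.30144798] [ 0.8011  0.1626 -0.1323  1.2707 -0.0031  2.0451] 20.0
[ 283  198   71   53 3624] 0.14904557523905734 ((336.6471252441406, 343.59912109375), (53.31364822387695, 41.84356689453125), 18.638620376586914)
```

View pics/w10.png

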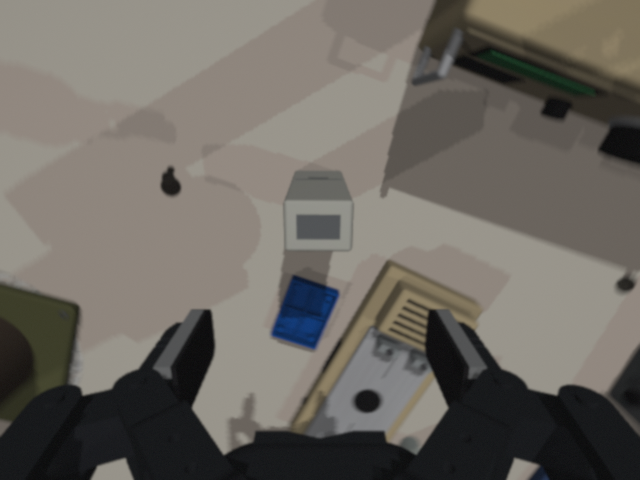

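Sonde at (0.3366, 0.3437), back towards az 1.896, its flat back visible at (320,180). Planning the level grasp.

```bash
cat > side.py <<'E'
from ik6 import *; from h import *
beta=1.896;t=np.radians(20)
b=np.array([np.cos(beta),np.sin(beta),0]);y=b*np.cos(t)-np.array([0,0,np.sin(t)]);xx=[np.sin(beta),-np.cos(beta),0]
RG=pose(y,xx); S=np.array([.3366,.3438,0])
E
python3 - <<'E'
from side import *
q=ctrl.get_state()['joints']
for z in (.28,.2,.097):
    pos=S-.010*b+[0,0,z]; q,e=IK(pos,RG,q if z<.28 else [.17,.4,-.6,1.,1.2,1.4]); print(z,q.round(3),round(e,4),rel(pos,RG))
E
```

```text
0.28 [ 0.155  0.348 -0.529  1.129  1.184  1.105] 0.0 (array([1.2221, 0.0028, 0.0058]), array([ 0.0009,  0.0214, -0.0112]))
0.2 [ 0.155  0.462 -0.622  0.922  1.184  1.105] 0.0 (array([1.2221, 0.0028, 0.0058]), array([ 0.0004,  0.1014, -0.0111]))
0.097 [ 0.155  0.642 -0.699  0.665  1.184  1.105] 0.0 (array([1.2221, 0.0028, 0.0058]), array([-2.000e-04,  2.044e-01, -1.110e-02]))
```

carry_out --commands "0.14 0 0 0 0 -0.011 0.085;0.28 0 0 0 0 -0.011 0.085;0.42 0 0 0 0.01 -0.011 0.085;0.56 0 0 0 0.02 -0.011 0.085;0.7 0 0 0 0.02 -0.011 0.085;0.84 0 0 0 0.02 -0.011 0.085;0.98 0 0 0 0.02 -0.011 0.085;1.12 0 0.003 0 0.02 -0.011 0.085;1.222 0.003 0.006 0 0.02 -0.011 0.085;1.222 0.003 0.006 0 0.02 -0.011 0.085;1.222 0.003 0.006 0 0.02 -0.011 0.085;1.222 0.003 0.006 0 0.02 -0.011 0.085"

```text
time: 21.25
eef_pos: [0.3392, 0.3347, 0.2824]
tool_rot: [0.971, -0.172, -0.031, 0.163]
ft_force: [-0.3, 0.1, 0.8]
grip_width: 0.0853
```

```bash
python3 - <<'E'
from side import *
p,R,s=tool(); print(p,s['joints'].round(3),s['time'])
for z in (.28,.097):
    print(rel(S-.010*b+[0,0,z],RG))
c=cam('side');cv2.imwrite('pics/side11.png',cv2.resize(c['color'][0:300,0:300],None,fx=2,fy=2))
E
```

```text
[0.33924641 0.33466818 0.28236369] [ 0.154  0.351 -0.52   1.152  1.179  1.084] 21.25
(array([ 0.0019,  0.0064, -0.0073]), array([ 0.0004,  0.0003, -0.0024]))
(array([ 0.0019,  0.0064, -0.0073]), array([-0.0002,  0.0633, -0.1742]))
```

View pics/side11.png

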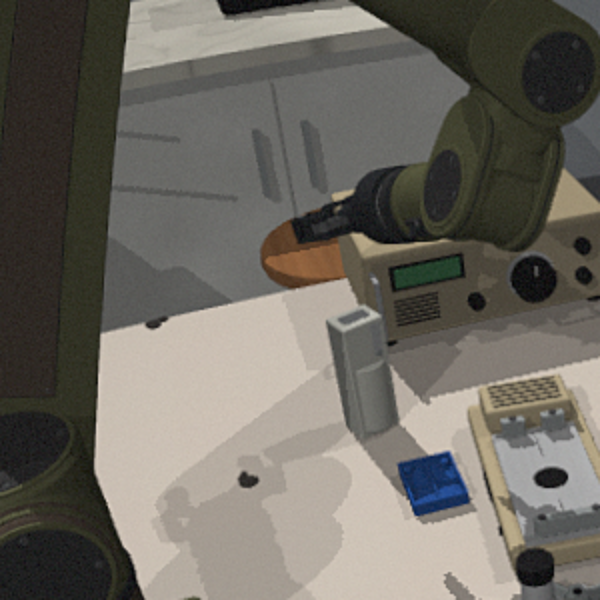

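The tool is oriented as planned above the standing sonde. Descending over it.

carry_out --commands "0.002 0.006 -0.007 0 0.01 -0.026 0.085;0.002 0.006 -0.007 0 0.025 -0.068 0.085;0.002 0.006 -0.007 0 0.04 -0.109 0.085;0.002 0.006 -0.007 0 0.052 -0.143 0.085;0.002 0.006 -0.007 0 0.063 -0.174 0.085;0.002 0.006 -0.007 0 0.063 -0.174 0.085;0.002 0.006 -0.007 0 0.063 -0.174 0.085"

```text
time: 22.0
eef_pos: [0.3394, 0.3345, 0.0977]
tool_rot: [0.972, -0.17, -0.027, 0.16]
ft_force: [-0.4, -0.4, 0.2]
grip_width: 0.0852
```

```bash
python3 - <<'E'
from side import *
p,R,s=tool(); print(p,s['joints'].round(3),s['time'],s['ft_force'])
print(rel(S-.010*b+[0,0,.097],RG))
c=cam('side');cv2.imwrite('pics/side12.png',cv2.resize(c['color'][50:300,50:300],None,fx=2.4,fy=2.4))
c=cam('wrist');cv2.imwrite('pics/w12.png',c['color'])
E
```

```text
[0.33938088 0.33454222 0.09774783] [ 0.152  0.645 -0.697  0.674  1.184  1.097] 22.0 [-0.43612717 -0.36938243  0.21467302]
(array([-0.0022, -0.0021, -0.0007]), array([ 0.0003, -0.0001, -0.0008]))
```

View pics/side12.png

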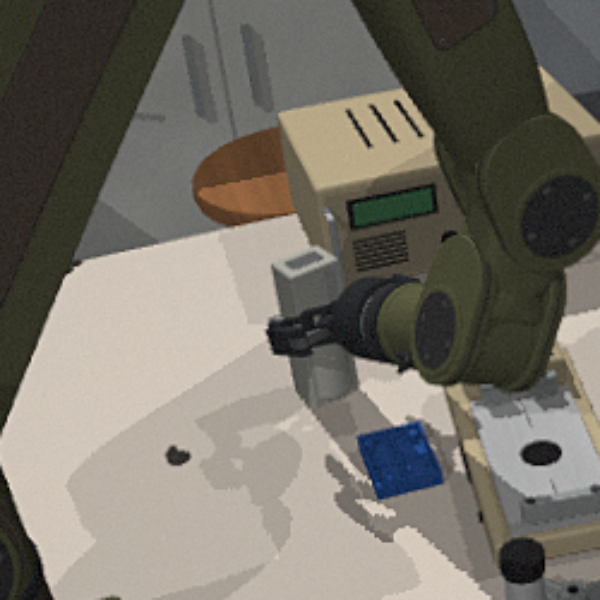

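View pics/w12.png

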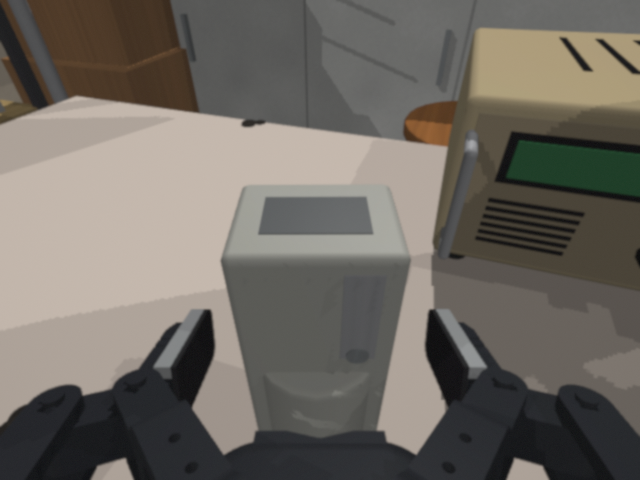

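The sonde's belly faces the gripper, centred between the pads at column ~316. Closing gently.

carry_out --commands "0 0 0 0 0 0 0.07;0 0 0 0 0 0 0.062;0 0 0 0 0 0 0.058;0 0 0 0 0 0 0.055;0 0 0 0 0 0 0.052;0 0 0 0 0 0 0.045;0 0 0 0 0 0 0.045;0 0 0 0 0 0 0.045" --newtons 30

```text
time: 22.9
eef_pos: [0.3392, 0.334, 0.0969]
tool_rot: [0.972, -0.17, -0.026, 0.159]
ft_force: [-1.5, -2.8, 6.3]
grip_width: 0.0536
```

```bash
python3 - <<'E'
from side import *
p,R,s=tool(); print(p,s['time'],s['ft_force'],s['grip_width'],R.as_matrix().round(4))
c=cam('wrist');cv2.imwrite('pics/w13.png',c['color'])
E
```

```text
[0.33915532 0.33404922 0.09686714] 22.9 [-1.52880746 -2.79915007  6.25172056] 0.05359979059231039 [[ 0.948  -0.3005 -0.1047]
 [ 0.3182  0.8914  0.3227]
 [-0.0036 -0.3393  0.9407]]
```

View pics/w13.png

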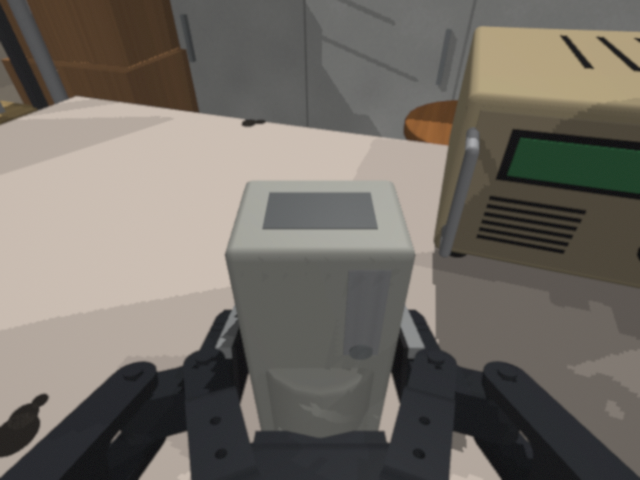

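The grip is across the width at 53.6 mm. Lifting straight up.

```bash
python3 - <<'E'
from side import *
p,R,s=tool(); print(R.inv().apply([0,0,1]).round(4))
E
```

```text
[-0.0036 -0.3393  0.9407]
```

carry_out --commands "-0.0 0 0 0 -0.004 0.01 0.045;0 0 0 0 -0.0135 0.0376 0.045;0 0 0 0 -0.027 0.075 0.045;0 0 0 0 -0.041 0.113 0.045;0 0 0 0 -0.054 0.15 0.045;0 0 0 0 -0.068 0.188 0.045;0 0 0 0 -0.068 0.188 0.045;0 0 0 0 -0.068 0.188 0.045" --newtons 60

```text
time: 23.75
eef_pos: [0.3397, 0.334, 0.2966]
tool_rot: [0.972, -0.172, -0.028, 0.16]
ft_force: [-0.8, -0.3, -2.5]
grip_width: 0.0531
```

```bash
python3 - <<'E'
from side import *
p,R,s=tool(); print(p,s['joints'].round(3),s['time'],s['ft_force'],s['grip_width'],R.as_matrix().round(4))
# grasp-time rotation
Rg=np.array([[.948,-.3005,-.1047],[.3182,.8914,.3227],[-.0036,-.3393,.9407]]); Rg=Ro.from_matrix(Rg)
bx=np.array([-.3182,.948,0]); xs=-bx/np.linalg.norm(bx); zs=np.array([0,0,1.]); ys=np.cross(zs,xs)
RS=Rg.inv()*Ro.from_matrix(np.c_[xs,ys,zs]); mid=Rg.inv().apply(np.array([.3366,.3438,.075])-[.33916,.33405,.09687])
print('sonde in tool',RS.as_matrix().round(4),mid.round(4))
np.savez('grasp.npz',RS=RS.as_matrix(),mid=mid)
psi=1.45
def target(pm,psi):
    zz=np.array([np.cos(psi),np.sin(psi),0]);x=np.array([0,0,1.]);Rs=Ro.from_matrix(np.c_[x,np.cross(zz,x),zz])
    Rt=Rs*RS.inv(); return np.array(pm)-Rt.apply(mid),Rt
for psi_,pm in ((1.896,[.337,.36,.28]),(1.45,[.486,.106,.20]),(1.45,[.486,.106,.057])):
    pt,Rt=target(pm,psi_); print(pt.round(4),IK(pt,Rt,[.2,.2,-.3,1.4,-.3,1.4]),rel(pt,Rt))
c=cam('top');cv2.imwrite('pics/top14.png',c['color'])
c=cam('side');cv2.imwrite('pics/side14.png',c['color'])
E
```

```text
[0.33974263 0.33403788 0.2965924 ] [ 0.152  0.33  -0.507  1.178  1.182  1.097] 23.75 [-0.78711302 -0.34856109 -2.49986964] 0.053147566938114024 [[ 9.475e-01 -3.006e-01 -1.088e-01]
 [ 3.197e-01  8.902e-01  3.246e-01]
 [-8.000e-04 -3.423e-01  9.396e-01]]
sonde in tool [[ 0.      1.     -0.0036]
 [-0.9407 -0.0012 -0.3393]
 [-0.3393  0.0034  0.9407]] [ 0.0008  0.0169 -0.0172]
[0.3294 0.3805 0.2901] (array([ 1.01365659,  0.36595031,  0.06515354,  1.49620878, -0.26427927,
        2.29306359]), np.float64(6.956657472301231e-13)) (array([-1.5676,  0.0035, -0.0025]), array([0.005 , 0.0467, 0.0101]))
[0.488  0.1278 0.2101] (array([ 0.42868391,  0.37229246, -0.13415321,  1.25159437, -0.29285388,
        2.1515923 ]), np.float64(2.6267343855579384e-10)) (array([-1.5385,  0.4513, -0.2121]), array([ 0.0746, -0.1985, -0.1644]))
[0.488  0.1278 0.0671] (array([ 0.42868391,  0.49771596, -0.34346933,  0.91685475, -0.29285388,
        2.1515923 ]), np.float64(1.6458590046397603e-10)) (array([-1.5385,  0.4513, -0.2121]), array([ 0.0747, -0.1496, -0.2987]))
```

View pics/side14.png

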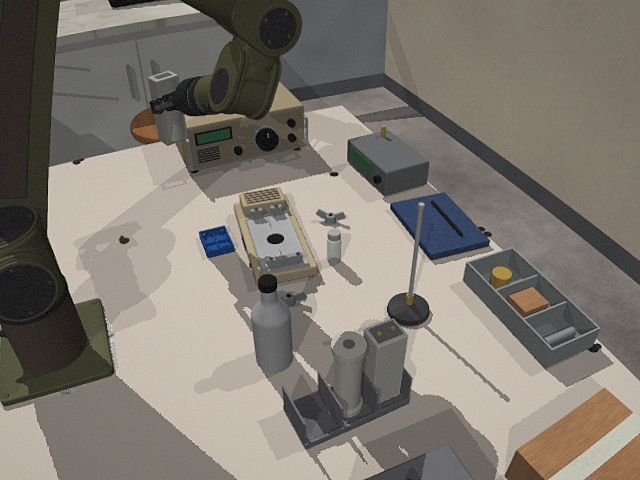

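The sonde is held upright and the targets are reachable. Now tip it onto its back in the air, in place.

carry_out --commands "-0.07 0 0 0 0 0 0.045;-0.2 0 0 0 0 0 0.045;-0.33 0 0 0 0 0 0.045;-0.47 0 0 0 0 0 0.045;-0.61 0 0 0 0 0 0.045;-0.75 0 0 0 0 0 0.045;-0.89 0 0 0 0 0 0.045;-1.03 0 0 0 0 0 0.045;-1.17 0 0 0 0 0 0.045;-1.31 0 0 0 0 0 0.045;-1.45 0 0 0 0 0 0.045;-1.567 0.003 -0.002 0 0 0 0.045"

```text
time: 25.05
eef_pos: [0.339, 0.3348, 0.2948]
tool_rot: [-0.566, 0.809, 0.13, -0.094]
ft_force: [0.5, -0.4, -2.9]
grip_width: 0.0534
```

```bash
cat > tgt.py <<'E'
from ik6 import *; from h import *
g=np.load('grasp.npz'); RS=Ro.from_matrix(g['RS']); mid=g['mid']
def target(pm,psi):
    zz=np.array([np.cos(psi),np.sin(psi),0]);x=np.array([0,0,1.]);Rs=Ro.from_matrix(np.c_[x,np.cross(zz,x),zz])
    Rt=Rs*RS.inv(); return np.array(pm)-Rt.apply(mid),Rt
E
python3 - <<'E'
from tgt import *
p,R,s=tool(); print(p,s['joints'].round(3),s['time'],s['grip_width'])
Rs=(R*RS).as_matrix(); print('sonde axes',Rs.round(3))
pt,Rt=target([.486,.106,.20],1.45); print(pt,rel(pt,Rt))
t=cam('top');sd=cam('side');cv2.imwrite('pics/top15.png',t['color'])
for n,c in (('top',t),('side',sd)):
    hsv=cv2.cvtColor(c['color'],cv2.COLOR_BGR2HSV)
    m=((hsv[...,1]>45)&(hsv[...,0]>12)&(hsv[...,0]<35)).astype(np.uint8)
    q=proj(c,[[.486,.106,.036]])[0].astype(int); print(n,q,hsv[q[1],q[0]+12])
    cv2.imwrite(f'pics/m_{n}.png',cv2.resize(m[150:330,150:350]*255,None,fx=3,fy=3))
E
```

```text
[0.33900195 0.3348291  0.29480614] [ 0.953  0.307 -0.01   1.469 -0.277  2.231] 25.05 0.053373845794256594
sonde axes [[ 0.004  0.947 -0.32 ]
 [ 0.004  0.32   0.947]
 [ 1.    -0.005 -0.003]]
[0.48796473 0.12779204 0.21005782] (array([0.004 , 0.4219, 0.1474]), array([ 0.0761,  0.1626, -0.2   ]))
top [259 267] [135   4 123]
side [275 239] [150   2 160]
```

View pics/m_top.png

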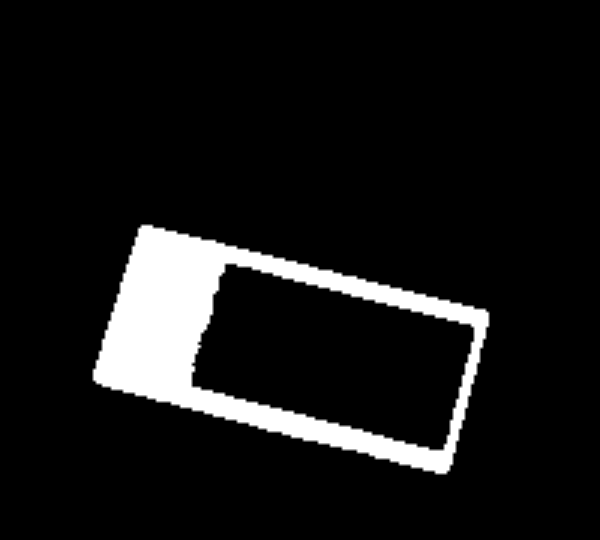

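View pics/top15.png

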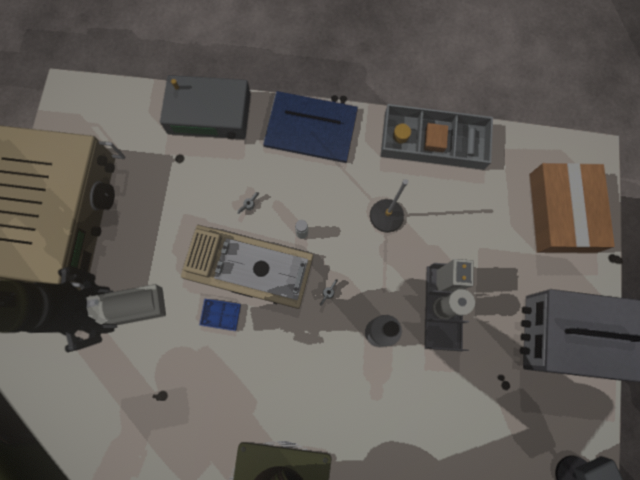

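View pics/m_side.png

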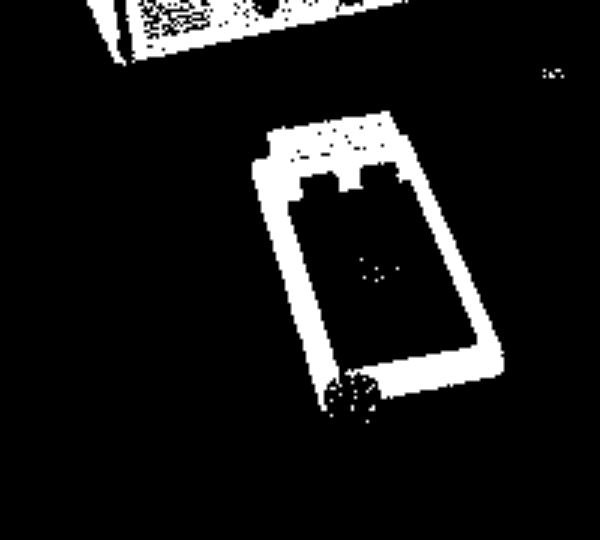

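The sonde is on its back in the air, head leading, and the plate outline is clean in both masks. I'll fit the plate's long edges in both views for its yaw and midline.

```bash
python3 - <<'E'
from chk import *
for n,rng in (('top',(228,292)),('side',(222,262))):
    c=cam(n); hsv=cv2.cvtColor(c['color'],cv2.COLOR_BGR2HSV)
    m=((hsv[...,1]>45)&(hsv[...,0]>12)&(hsv[...,0]<35))
    cen=proj(c,[[.486,.106,.036]])[0]; A=[];B=[]
    slope=(np.diff(proj(c,[[.486,.106,.036],[.492,.156,.036]]),axis=0)[0])
    for k in range(*rng):
        if n=='top':
            u=k; v0=int(round(cen[1]+(u-cen[0])*slope[1]/slope[0]))
            a=v0
            while not m[a,u]: a-=1
            b=v0
            while not m[b,u]: b+=1
            A.append((u,a+.5));B.append((u,b-.5))
        else:
            v=k; u0=int(round(cen[0]+(v-cen[1])*slope[0]/slope[1]))
            a=u0
            while not m[v,a] : a-=1
            b=u0
            while not m[v,b]: b+=1
            A.append((a+.5,v));B.append((b-.5,v))
    L=[]
    for pts in (A,B):
        W=onz(c,pts,.036)[:,:2]; 
        vx,vy,x0,y0=cv2.fitLine((W*1000).astype(np.float32),cv2.DIST_HUBER,0,.1,.1).ravel()
        if vy<0: vx,vy=-vx,-vy
        L.append((np.degrees(np.arctan2(vy,vx)),x0,y0,vx/vy))
    xs=[l[1]+(106-l[2])*l[3] for l in L]
    print(n,[l[0].round(2) for l in L],'x at y=.106',np.round(xs,1),'mid',np.mean(xs).round(1),'width',abs(np.diff(xs))[0]*np.sin(np.radians(L[0][0])))
    w,st=window(c,cen,14); print('window',onz(c,[w],.036)[0,:2].round(4))
E
```

```text
top [np.float32(82.48), np.float32(82.49)] x at y=.106 [535.4 436.1] mid 485.7 width 98.50208
window [0.4855 0.103 ]
side [np.float32(82.71), np.float32(82.78)] x at y=.106 [436.8 535.1] mid 485.9 width 97.54847
window [0.4867 0.109 ]
```

```bash
python3 - <<'E'
from tgt import *
for z in (.2,.11):
    pt,Rt=target([.486,.1065,z],1.4416); print(pt,rel(pt,Rt))
E
```

```text
[0.48814772 0.12827477 0.21005782] (array([-0.0005,  0.4307,  0.1475]), array([ 0.0767,  0.1606, -0.2004]))
[0.48814772 0.12827477 0.12005782] (array([-0.0005,  0.4307,  0.1475]), array([ 0.0773,  0.2453, -0.17  ]))
```

carry_out --commands "0 0.05 0.02 0.008 0.012 -0.02 0.045;0 0.1 0.04 0.016 0.032 -0.04 0.045;0 0.16 0.06 0.024 0.048 -0.06 0.045;0 0.23 0.08 0.034 0.072 -0.09 0.045;0 0.3 0.1 0.046 0.096 -0.12 0.045;0 0.36 0.125 0.058 0.12 -0.15 0.045;0 0.4 0.14 0.069 0.144 -0.18 0.045;0 0.43 0.147 0.0767 0.1606 -0.2 0.045;0 0.43 0.147 0.0767 0.1606 -0.2 0.045;0 0.43 0.147 0.077 0.2 -0.186 0.045;0 0.43 0.147 0.0773 0.235 -0.174 0.045;0 0.43 0.147 0.0773 0.2453 -0.17 0.045"

```text
time: 26.45
eef_pos: [0.4865, 0.1268, 0.1199]
tool_rot: [-0.574, 0.816, -0.055, 0.038]
ft_force: [-0.9, -0.6, -1.6]
grip_width: 0.0532
```

```bash
python3 - <<'E'
from tgt import *
p,R,s=tool(); print(p,s['joints'].round(3),s['time'],s['grip_width'],s['ft_force'])
pt,Rt=target([.486,.1065,.11],1.4416); print(rel(pt,Rt)); print((R*RS).as_matrix().round(3))
for n in('top','side','wrist'):
    c=cam(n); im=c['color']
    if n=='top': im=cv2.resize(im[190:350,150:350],None,fx=3.5,fy=3.5)
    if n=='side': im=cv2.resize(im[150:310,180:380],None,fx=3.5,fy=3.5)
    cv2.imwrite(f'pics/{n}16.png',im)
E
```

```text
[0.4865053  0.12679233 0.11988813] [ 0.427  0.442 -0.277  1.042 -0.289  2.159] 26.45 0.053176565820894944 [-0.90450106 -0.64702292 -1.59646045]
(array([-0.0018, -0.0009, -0.0021]), array([ 0.0014, -0.0007,  0.0015]))
[[ 0.001  0.991  0.13 ]
 [-0.002 -0.13   0.991]
 [ 1.    -0.002  0.002]]
```

View pics/side16.png

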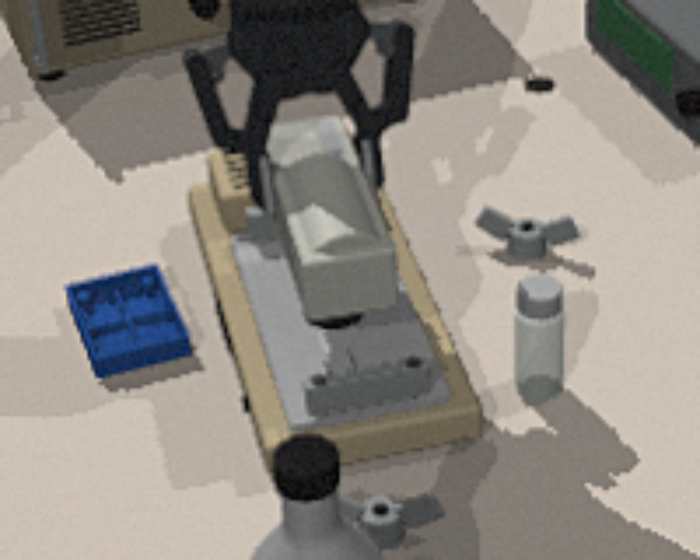

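View pics/top16.png

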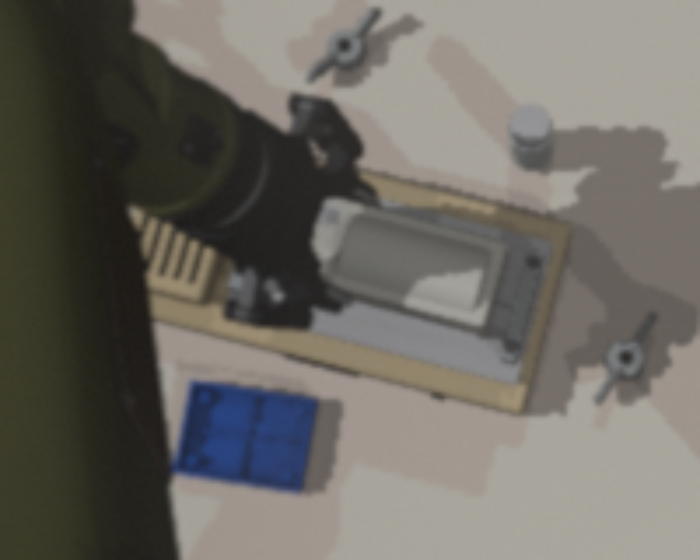

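View pics/wrist16.png

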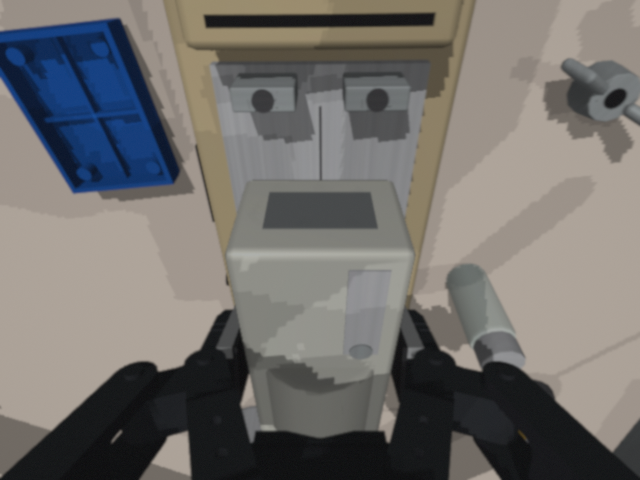

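Clear wrist view. The forked stop's prongs are at (263,95) and (377,95), the plate centre line runs down column 320, and the sonde's head sits in line with it. I'll use this view to check the plate centre.

```bash
python3 - <<'E'
from tgt import *
c=cam('wrist'); psi=1.4416; yv=np.array([np.cos(psi),np.sin(psi)]);xv=np.array([yv[1],-yv[0]]);o=np.array([.486,.1065])
f=lambda uv,z:[( (w[:2]-o)@xv*1000, (w[:2]-o)@yv*1000) for w in onz(c,uv,z)]
print('line',np.round(f([(320.5,110),(321,175)],.036),1))
cv2.imwrite('pics/w16z.png',cv2.resize(c['color'][50:200,200:440],None,fx=3.3,fy=3.3,interpolation=cv2.INTER_CUBIC))
pr=lambda x,y,z:proj(c,[[*(o+x/1000*xv+y/1000*yv),z]])[0].round(1)
print('pred inner bottom L,R edges',[pr(x,85,.036) for x in(-36,36)],'top',[pr(x,85,.058) for x in(-36,36)],'plate end',[pr(x,98,.036) for x in(-48,48)])
print('head panel centre by pose', )
p,R,s=tool(); m=p+R.apply(mid); print('mid',((m[:2]-o)@xv*1000,(m[:2]-o)@yv*1000,m[2]))
Rs=R*RS
for a,b in((-27,1),(27,1)): print('head corner back/belly',proj(c,[m+Rs.apply([21*s_/1000,a/1000,.075]) for s_ in(-1,1)]).round(1))
E
```

```text
line [[ 2.4 78.8]
 [ 2.5 44.3]]
pred inner bottom L,R edges [array([237. ,  96.7]), array([393.7,  95.9])] top [array([228.1, 114.3]), array([402.1, 113.4])] plate end [array([205.1,  66.2]), array([424.9,  65.2])]
head panel centre by pose
mid (np.float64(1.6312502140102632), np.float64(0.44284557464484436), np.float64(0.1136977197911456))
head corner back/belly [[244.1 176.3]
 [219.2 254.1]]
head corner back/belly [[395.4 175.9]
 [420.  253.8]]
```

View pics/w16z.png

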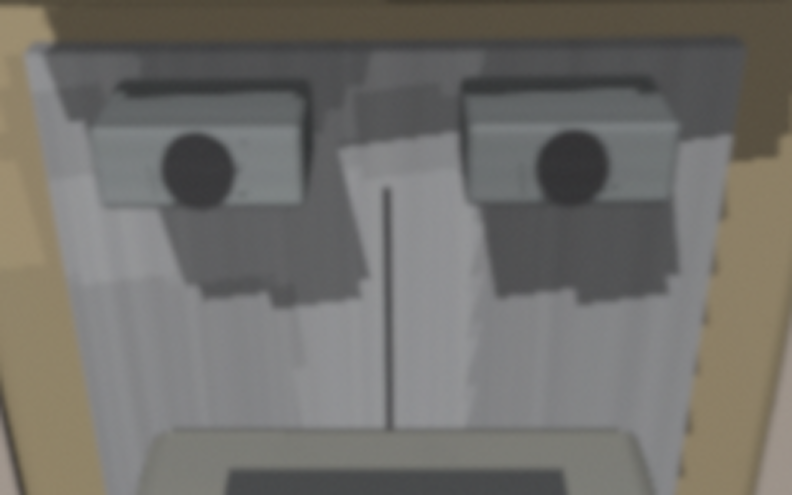

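The predicted stop edge rows match the picture (113 px), so the centre along the plate is right. Across it, the plate lies about 1.3 mm towards +x of my estimate, and the sonde is nearly there already. Descending to just above contact.

```bash
python3 - <<'E'
from tgt import *
for z in (.08,.063,.0575,.056):
    pt,Rt=target([.4874,.1063,z],1.4416); print(pt,rel(pt,Rt))
E
```

```text
[0.48954772 0.12807477 0.09005782] (array([-0.0039, -0.0019,  0.0046]), array([-0.0003,  0.032 ,  0.0109]))
[0.48954772 0.12807477 0.07305782] (array([-0.0039, -0.0019,  0.0046]), array([-0.0004,  0.048 ,  0.0166]))
[0.48954772 0.12807477 0.06755782] (array([-0.0039, -0.0019,  0.0046]), array([-0.0004,  0.0532,  0.0185]))
[0.48954772 0.12807477 0.06605782] (array([-0.0039, -0.0019,  0.0046]), array([-0.0005,  0.0546,  0.019 ]))
```

carry_out --commands "-0.004 -0.002 0.005 0 0.012 0.004 0.045;-0.004 -0.002 0.005 0 0.025 0.0085 0.045;-0.004 -0.002 0.005 0 0.038 0.013 0.045;-0.004 -0.002 0.005 -0.0004 0.045 0.0155 0.045;-0.004 -0.002 0.005 -0.0004 0.048 0.0166 0.045;-0.004 -0.002 0.005 -0.0004 0.048 0.0166 0.045;-0.004 -0.002 0.005 -0.0004 0.048 0.0166 0.045"

```text
time: 27.35
eef_pos: [0.4895, 0.128, 0.0722]
tool_rot: [-0.573, 0.817, -0.055, 0.038]
ft_force: [-0.2, -0.7, -1.7]
grip_width: 0.053
```

```bash
cat > rep.py <<'E'
from tgt import *
psi=1.4416; yv=np.array([np.cos(psi),np.sin(psi)]);xv=np.array([yv[1],-yv[0]]);o=np.array([.4874,.1063])
p,R,s=tool(); m=p+R.apply(mid); print('mid',((m[:2]-o)@xv*1000).round(2),((m[:2]-o)@yv*1000).round(2),m[2].round(4),'f',s['ft_force'].round(1),s['time'],(R*RS).as_matrix().round(3)[2])
for z in (.0575,.0565):
    pt,Rt=target([*o,z],psi); print(rel(pt,Rt))
E
python3 rep.py; python3 - <<'E'
from h import *
c=cam('wrist');cv2.imwrite('pics/w17.png',c['color'])
c=cam('side');cv2.imwrite('pics/side17.png',cv2.resize(c['color'][170:290,210:340],None,fx=4.5,fy=4.5,interpolation=cv2.INTER_CUBIC))
E
```

```text
mid -0.07 -0.1 0.0621 f [-0.2 -0.7 -1.7] 27.35 [ 1.    -0.001 -0.001]
(array([ 0.0006,  0.0003, -0.0008]), array([0.0001, 0.0043, 0.0017]))
(array([ 0.0006,  0.0003, -0.0008]), array([0.0001, 0.0052, 0.002 ]))
```

View pics/side17.png

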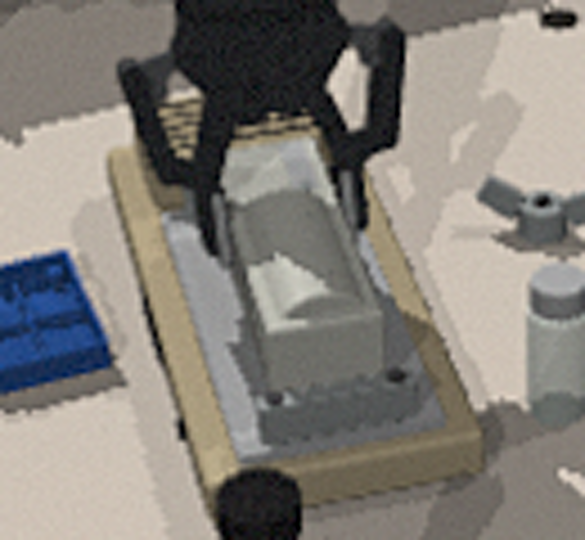

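View pics/w17.png

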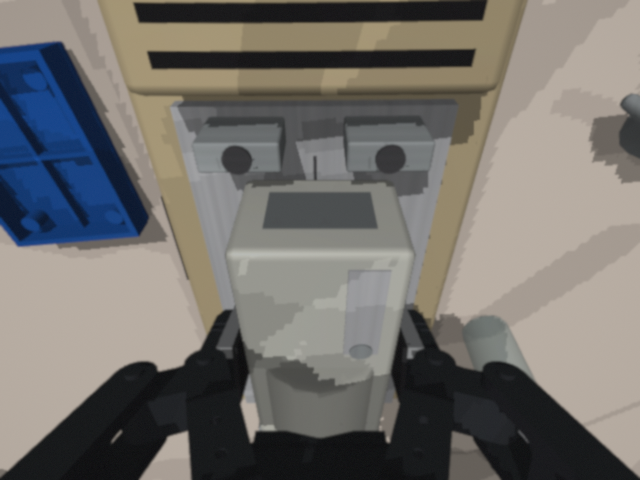

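In the wrist view the prongs' midpoint is at column ~314.5 and the head's at ~321. The heights differ, so I'll convert both to plate coordinates.

```bash
python3 - <<'E'
from tgt import *
c=cam('wrist'); psi=1.4416; yv=np.array([np.cos(psi),np.sin(psi)]);xv=np.array([yv[1],-yv[0]]);o=np.array([.4874,.1063])
f=lambda uv,z:np.round([( (w[:2]-o)@xv*1000, (w[:2]-o)@yv*1000) for w in onz(c,uv,z)],1)
g=cv2.cvtColor(c['color'],cv2.COLOR_BGR2GRAY)
hsv=cv2.cvtColor(c['color'],cv2.COLOR_BGR2HSV)
# plate edges by saturation at several rows
for v in (125,150,200,230,260):
    row=hsv[v,:,1].astype(int); L=[u for u in range(150,320) if row[u]>45 and (hsv[v,u,0]<35)]; Rr=[u for u in range(330,520) if row[u]>45 and hsv[v,u,0]<35]
    L=[u for u in L if u<260]; Rr=[u for u in Rr if u>380]
    if L and Rr: print(v,max(L),min(Rr),f([(max(L)+.5,v),(min(Rr)-.5,v)],.036).tolist())
print('prong tops',f([(195,172),(434,172)],.058).tolist())
print('line',f([(315,160),(315,178)],.036).tolist())
p,R,s=tool();m=p+R.apply(mid)
pan=(g<100).astype(np.uint8); pan[:188]=0;pan[232:]=0;pan[:,:255]=0;pan[:,385:]=0
n,l,st,ce=cv2.connectedComponentsWithStats(pan);i=1+np.argmax(st[1:,4]);print('panel',ce[i],st[i])
d=ray(c,[ce[i]])[0];Rs=R*RS;nz=Rs.apply([0,0,1]);h=m+.075*nz;w=c['o']+d*((h-c['o'])@nz/(d@nz));print('panel centre plate x,y,z',(w[:2]-o)@xv*1000,(w[:2]-o)@yv*1000,w[2],'pose head',(h[:2]-o)@xv*1000,(h[:2]-o)@yv*1000,h[2])
E
```

```text
125 173 455 [[-48.9, 91.9], [46.9, 91.6]]
150 180 449 [[-48.8, 82.8], [46.8, 82.5]]
200 193 437 [[-48.7, 61.6], [46.7, 61.3]]
230 201 431 [[-48.6, 46.7], [47.1, 46.4]]
260 209 424 [[-48.5, 29.8], [47.0, 29.5]]
prong tops [[-37.2, 86.1], [35.8, 85.8]]
line [[-0.8, 78.8], [-0.9, 71.3]]
panel [319.55710594 209.91136951] [ 263  192  114   36 3870]
panel centre plate x,y,z 0.8190321561384325 74.84504059607004 0.06222530758531056 pose head -0.11579269725518707 74.84503934063852 0.06209359520332253
```

In the same view, the sonde's panel is +0.8 mm across while the plate's edges, prongs and line centre at −0.85 mm. I'll shift −1.2 mm in x and +0.7 mm along y, then lower to contact.

```bash
sed -i 's/o=np.array(\[.4874,.1063\])/o=np.array([.4863,.1072])/' rep.py; python3 rep.py
```

```text
mid 1.09 -0.91 0.0621 f [-0.7  0.1 -2. ] 27.5 [ 1.    -0.001 -0.001]
(array([ 0.0005,  0.0002, -0.0008]), array([-0.0011,  0.004 ,  0.0024]))
(array([ 0.0005,  0.0002, -0.0008]), array([-0.0011,  0.005 ,  0.0028]))
```

carry_out --commands "0 0 -0.001 -0.001 0.0005 0.001 0.045;0 0 -0.001 -0.001 0.002 0.0018 0.045;0 0 -0.001 -0.001 0.003 0.002 0.045;0 0 -0.001 -0.001 0.003 0.002 0.045"

```text
time: 27.9
eef_pos: [0.488, 0.1287, 0.068]
tool_rot: [-0.573, 0.817, -0.055, 0.038]
ft_force: [0.5, -0.9, -2.7]
grip_width: 0.053
```

```bash
python3 rep.py
```

```text
mid -0.45 -0.39 0.0579 f [ 0.5 -0.9 -2.7] 27.9 [ 1.    -0.001 -0.001]
(array([ 0.0013,  0.0007, -0.001 ]), array([0.0004, 0.0003, 0.0005]))
(array([ 0.0013,  0.0007, -0.001 ]), array([0.0004, 0.0012, 0.0008]))
```

carry_out --commands "0.001 0 0 0 0.0006 0.0004 0.045;0.001 0 0 0 0.0006 0.0004 0.045"

```text
time: 28.1
eef_pos: [0.4881, 0.1289, 0.0673]
tool_rot: [-0.574, 0.817, -0.055, 0.038]
ft_force: [0.4, 0.8, -1.4]
grip_width: 0.0528
```

carry_out --commands "0 0 0 0 0.0006 0.0003 0.045;0 0 0 0 0.0006 0.0003 0.045"

```text
time: 28.3
eef_pos: [0.4881, 0.129, 0.0667]
tool_rot: [-0.574, 0.817, -0.054, 0.038]
ft_force: [-0.6, 0.8, -2.4]
grip_width: 0.0528
```

carry_out --commands "0 0 0 0 0.0006 0.0002 0.045;0 0 0 0 0.0006 0.0002 0.045"

```text
time: 28.5
eef_pos: [0.4882, 0.129, 0.0662]
tool_rot: [-0.573, 0.817, -0.054, 0.038]
ft_force: [-0.4, 0.3, -1.4]
grip_width: 0.0529
```

carry_out --commands "0 0 0 0 0.0006 0.0002 0.045;0 0 0 0 0.0006 0.0002 0.045"

```text
time: 28.7
eef_pos: [0.4882, 0.129, 0.0661]
tool_rot: [-0.573, 0.817, -0.054, 0.038]
ft_force: [-2.4, 1.0, 4.2]
grip_width: 0.0532
```

```bash
python3 rep.py
```

```text
mid -0.22 -0.01 0.056 f [-2.4  1.   4.2] 28.7 [ 1. -0. -0.]
(array([ 0.0001,  0.0005, -0.0002]), array([ 0.0002, -0.0014, -0.0005]))
(array([ 0.0001,  0.0005, -0.0002]), array([ 0.0002, -0.0004, -0.0002]))
```

Contact, about 6 N. Letting go.

carry_out --commands "0 0 0 0 0 0 0.056;0 0 0 0 0 0 0.06;0 0 0 0 0 0 0.075;0 0 0 0 0 0 0.08;0 0 0 0 0 0 0.08;0 0 0 0 0 0 0.08;0 0 0 0 0 0 0.08"

```text
time: 29.4
eef_pos: [0.4881, 0.129, 0.0655]
tool_rot: [-0.574, 0.817, -0.054, 0.038]
ft_force: [0.2, -0.2, 0.0]
grip_width: 0.0799
```

carry_out --commands "0 0 0 0 -0.01 -0.004 0.08;0 0 0 0 -0.03 -0.011 0.08;0 0 0 0 -0.06 -0.022 0.08;0 0 0 0 -0.1 -0.036 0.08;0 0 0 0 -0.13 -0.047 0.08;0 0 0 0 -0.15 -0.055 0.08;0 0 0 0 -0.15 -0.055 0.08"

```text
time: 30.1
eef_pos: [0.49, 0.1287, 0.2293]
tool_rot: [-0.575, 0.816, -0.053, 0.04]
ft_force: [0.8, 0.3, -0.6]
grip_width: 0.0804
```

```bash
python3 - <<'E'
from h import *
p,R,s=tool();print(p,s['time'],s['ft_force'])
for n in('side','wrist','top'):
    c=cam(n);im=c['color']
    if n=='side': im=cv2.resize(im[160:300,200:350],None,fx=4,fy=4,interpolation=cv2.INTER_CUBIC)
    if n=='top': im=cv2.resize(im[190:350,150:350],None,fx=3.5,fy=3.5)
    cv2.imwrite(f'pics/{n}18.png',im)
E
```

```text
[0.48995596 0.1287353  0.22927644] 30.1 [ 0.75595654  0.28513655 -0.59683784]
```

View pics/side18.png

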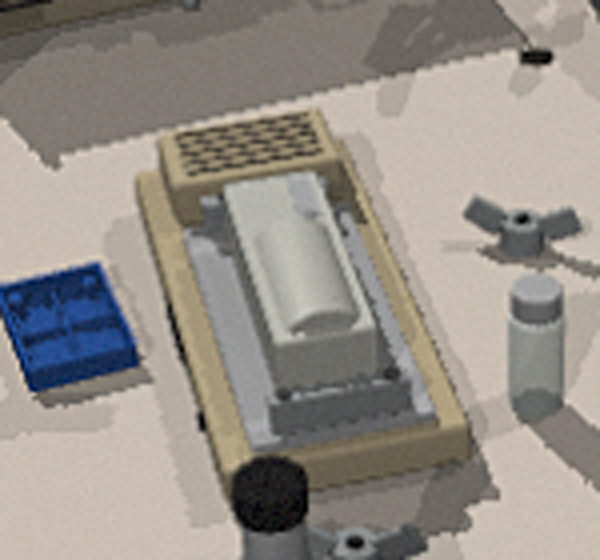

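View pics/wrist18.png

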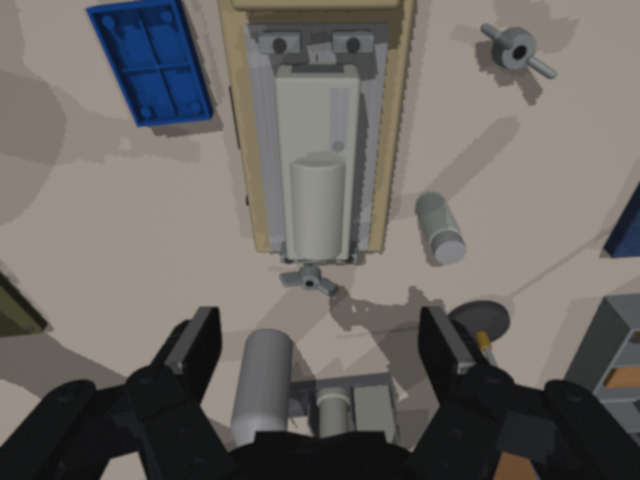

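View pics/top18.png

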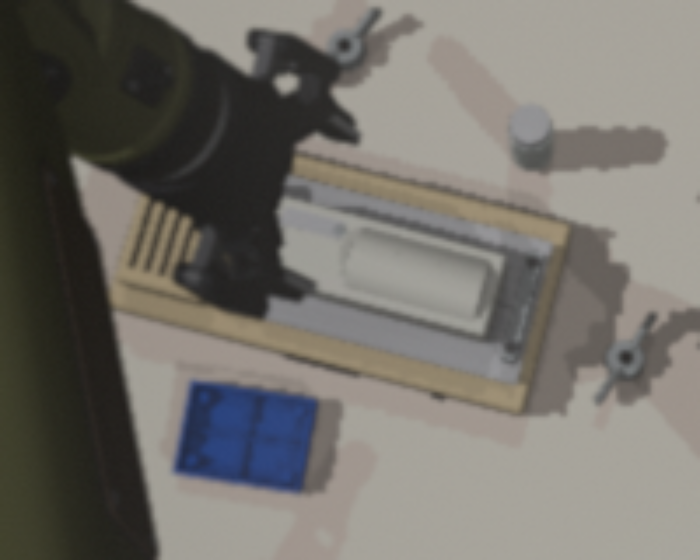

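It lies flat between the stops, with the head at the forked stop. Measuring its placement in plate coordinates.

```bash
cat > meas.py <<'E'
from tgt import *
import sys
psi=1.4416; yv=np.array([np.cos(psi),np.sin(psi)]);xv=np.array([yv[1],-yv[0]]);o=np.array([.4863,.1072])
for n in sys.argv[1:]:
    c=cam(n);P=cloud(c);z=P[...,2];hsv=cv2.cvtColor(c['color'],cv2.COLOR_BGR2HSV)
    X=(P[...,:2]-o)@xv;Y=(P[...,:2]-o)@yv
    m=((z>.068)&(z<.095)&(abs(X)<.06)&(abs(Y)<.095)).astype(np.uint8)
    nn,l,st,ce=cv2.connectedComponentsWithStats(m);i=1+np.argmax(st[1:,4]);k=l==i
    cnt=max(cv2.findContours(k.astype(np.uint8),cv2.RETR_EXTERNAL,cv2.CHAIN_APPROX_NONE)[0],key=len).reshape(-1,2)
    W=onz(c,cnt,.078)[:,:2]-o; r=cv2.minAreaRect((np.c_[W@xv,W@yv]*1000).astype(np.float32)); print(n,'sonde top rect (plate mm)',r)
    fl=k&(abs(Y-.05)<.02)&(abs(X)<.02); A=np.c_[X[fl],Y[fl],np.ones(fl.sum())]; print(' flat z',np.median(z[fl]),'slopes',np.linalg.lstsq(A,z[fl],rcond=None)[0][:2])
    b=(hsv[...,1]>45)&(hsv[...,0]<35)&(hsv[...,0]>12)
    U=np.array([onz(c,[(0,0)],.036)])
    v,u=np.mgrid[0:480,0:640]; G=onz(c,np.c_[u.ravel(),v.ravel()],.036)[:,:2]-o; gx=(G@xv*1000).reshape(480,640);gy=(G@yv*1000).reshape(480,640)
    Ls=[];Rs=[]
    for y0 in range(-70,75,10):
        s=abs(gy-y0)<1.5; a=gx[s&b&(gx<-40)&(gx>-60)];d=gx[s&b&(gx>40)&(gx<60)]
        if len(a):Ls.append((y0,a.max()))
        if len(d):Rs.append((y0,d.min()))
    print(' plate L',np.round(Ls,1).tolist());print(' plate R',np.round(Rs,1).tolist())
    np.set_printoptions(suppress=True)
E
python3 meas.py wrist; python3 - <<'E'
from h import *
c=cam('wrist');cv2.imwrite('pics/w19z.png',cv2.resize(c['color'][10:280,220:420],None,fx=2.2,fy=2.2,interpolation=cv2.INTER_CUBIC))
E
```

```text
wrist sonde top rect (plate mm) ((0.36580848693847656, 2.461181640625), (151.16014099121094, 53.079288482666016), 89.65684509277344)
 flat z 0.07722563235743454 slopes [ 0.02171461 -0.01377652]
 plate L [[-70.0, -48.3], [-60.0, -48.4], [-50.0, -48.4], [-40.0, -48.3], [-30.0, -48.3], [-20.0, -48.1], [-10.0, -47.9], [0.0, -47.8], [10.0, -48.3], [20.0, -48.0], [30.0, -47.9], [40.0, -48.1], [50.0, -48.4], [60.0, -48.0], [70.0, -48.1]]
 plate R [[-70.0, 49.4], [-60.0, 49.6], [-50.0, 49.5], [-40.0, 49.5], [-30.0, 49.4], [-20.0, 49.3], [-10.0, 49.2], [0.0, 49.0], [10.0, 48.8], [20.0, 48.6], [30.0, 48.5], [40.0, 48.7], [50.0, 48.6], [60.0, 48.7], [70.0, 48.9]]
```

View pics/w19z.png

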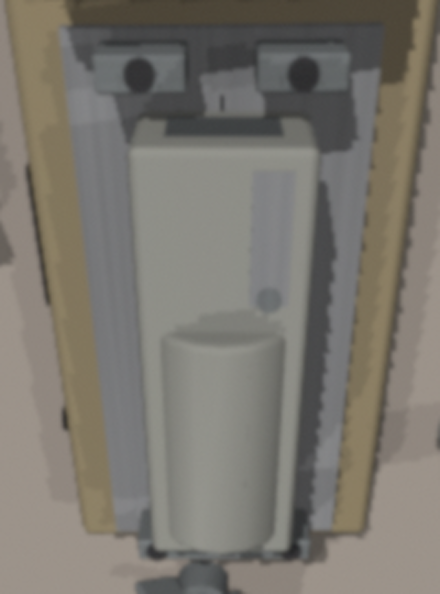

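```bash
python3 - <<'E'
from tgt import *
psi=1.4416; yv=np.array([np.cos(psi),np.sin(psi)]);xv=np.array([yv[1],-yv[0]]);o=np.array([.4863,.1072])
c=cam('wrist');g=cv2.cvtColor(c['color'],cv2.COLOR_BGR2GRAY)
f=lambda uv,z:np.round([( (w[:2]-o)@xv*1000, (w[:2]-o)@yv*1000) for w in onz(c,uv,z)],1).tolist()
print('prong',f([(283.6,51.8),(357.7,51.8)],.058)); print('head belly edge',f([(321,78)],.078),'head back edge',f([(321,63.6)],.038))
print('foot end', f([(321,v) for v in (254,256,258,260,262,264)],.078), [int(x) for x in g[246:272,292]],[int(x) for x in g[246:272,347]])
s=cam('side'); t=cam('top')
fs=lambda c,uv,z:np.round([( (w[:2]-o)@xv*1000, (w[:2]-o)@yv*1000) for w in onz(c,uv,z)],1).tolist()
# side18 zoom 4, origin(200,160)
print('side: foot belly edge L,R',fs(s,[(200+275/4,160+348/4),(200+376/4,160+330/4)],.078),'head belly edge',fs(s,[(200+226/4,160+190/4),(200+315/4,160+177/4)],.078))
print('side: bar top outer/inner: outer top edge',fs(s,[(200+272/4,160+404/4),(200+408/4,160+380/4)],.058),'inner top',fs(s,[(200+395/4,160+368/4)],.058))
E
```

```text
prong [[-22.8, 84.8], [23.2, 84.7]]
head belly edge [[0.4, 75.0]] head back edge [[0.4, 73.1]]
foot end [[0.3, -65.0], [0.3, -67.2], [0.3, -69.5], [0.3, -71.8], [0.3, -74.1], [0.3, -76.4]] [142, 141, 141, 141, 141, 141, 141, 141, 139, 140, 140, 140, 135, 120, 91, 63, 55, 66, 95, 127, 143, 147, 144, 139, 136, 127] [139, 139, 140, 140, 140, 141, 141, 141, 140, 141, 140, 140, 138, 127, 104, 80, 79, 89, 93, 106, 124, 132, 133, 133, 133, 132]
side: foot belly edge L,R [[-27.6, -75.9], [24.3, -76.3]] head belly edge [[-24.4, 69.0], [25.3, 67.0]]
side: bar top outer/inner: outer top edge [[-34.4, -94.4], [35.3, -95.6]] inner top [[31.5, -84.4]]
```

The head gap is about 9.8 mm (nominal 10), the sonde is centred across within 0.5 mm, and it is square. Now close the fingers, straighten the tool and press on the flat belly at plate y≈+32 mm.

```bash
cat > pr.py <<'E'
from tgt import *
psi=1.4416; yv=np.array([np.cos(psi),np.sin(psi)]);xv=np.array([yv[1],-yv[0]]);o=np.array([.4863,.1072])
t=o+.0004*xv+.033*yv
Rd=down(psi-np.pi/2)
p,R,s=tool(); print(p,s['ft_force'].round(2),s['grip_width'],s['time'])
for z in (.15,.11): print(rel([*t,z],Rd),IK([*t,z],Rd,s['joints'])[0].round(2))
E
python3 pr.py
```

```text
[0.48759034 0.1278739  0.22429388] [ 0.07 -0.11 -0.95] 0.0800771172956486 30.5
(array([ 0.3474, -0.0028, -0.0033]), array([0.0019, 0.0657, 0.0369])) [ 0.28  0.3  -0.36  0.91 -0.    1.98]
(array([ 0.3474, -0.0028, -0.0033]), array([0.0021, 0.1033, 0.0505])) [ 0.28  0.34 -0.42  0.81 -0.    1.98]
```

carry_out --commands "0.13 0 0 0 0 0 0;0.26 0 0 0 0 0 0;0.347 -0.003 -0.003 0.002 0.03 0.02 0;0.347 -0.003 -0.003 0.002 0.066 0.037 0;0.347 -0.003 -0.003 0.002 0.066 0.037 0;0.347 -0.003 -0.003 0.002 0.066 0.037 0;0.347 -0.003 -0.003 0.002 0.066 0.037 0;0.347 -0.003 -0.003 0.002 0.066 0.037 0;0.347 -0.003 -0.003 0.002 0.066 0.037 0"

```text
time: 31.4
eef_pos: [0.4928, 0.1408, 0.152]
tool_rot: [0.706, -0.705, 0.044, -0.047]
ft_force: [-0.5, -0.0, -0.6]
grip_width: 0.0001
```

```bash
python3 pr.py; python3 - <<'E'
from h import *
c=cam('side');cv2.imwrite('pics/side20.png',cv2.resize(c['color'][140:300,190:350],None,fx=3.7,fy=3.7,interpolation=cv2.INTER_CUBIC))
E
```

```text
[0.49283529 0.14075203 0.15198459] [-0.45 -0.05 -0.65] 0.00011571496723624666 31.4
(array([-0.0018,  0.0007,  0.004 ]), array([-0.0018,  0.002 , -0.0011])) [ 0.28  0.3  -0.36  0.91 -0.    1.98]
(array([-0.0018,  0.0007,  0.004 ]), array([-0.0019,  0.042 , -0.0012])) [ 0.28  0.34 -0.42  0.81 -0.    1.98]
```

View pics/side20.png

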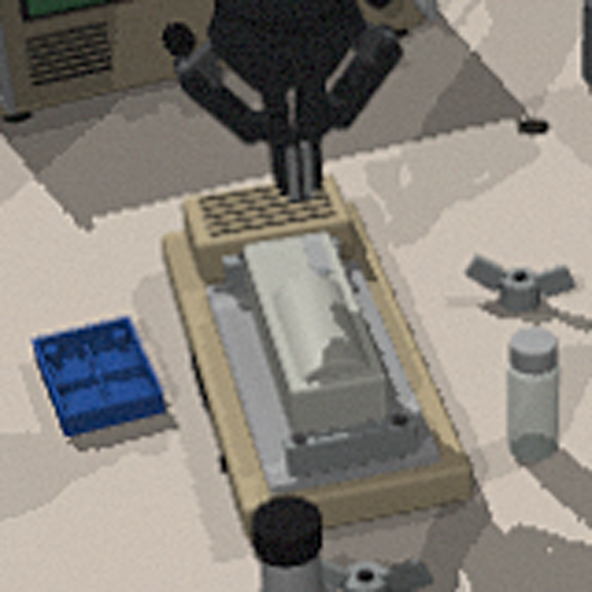

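The closed fingertips stand above the flat belly. Going down.

carry_out --commands "0 0 0.004 -0.002 0.015 -0.001 0;0 0 0.004 -0.002 0.03 -0.001 0;0 0 0.004 -0.002 0.042 -0.001 0;0 0 0.004 -0.002 0.046 -0.001 0;0 0 0.004 -0.002 0.046 -0.001 0;0 0 0.004 -0.002 0.046 -0.001 0"

```text
time: 32.05
eef_pos: [0.4902, 0.1396, 0.1053]
tool_rot: [0.706, -0.705, 0.046, -0.045]
ft_force: [-0.0, -0.4, 0.1]
grip_width: -0.0001
```

carry_out --commands "0 0 0 0 0.003 0 0;0 0 0 0 0.005 0 0;0 0 0 0 0.005 0 0"

```text
time: 32.35
eef_pos: [0.4896, 0.1394, 0.0996]
tool_rot: [0.706, -0.705, 0.046, -0.045]
ft_force: [-0.7, -0.5, 0.4]
grip_width: -0.0001
```

carry_out --commands "0 0 0 0 0.001 0 0;0 0 0 0 0.0015 0 0;0 0 0 0 0.0015 0 0"

```text
time: 32.65
eef_pos: [0.4897, 0.1395, 0.0981]
tool_rot: [0.706, -0.705, 0.046, -0.045]
ft_force: [0.7, -0.4, 0.6]
grip_width: -0.0002
```

carry_out --commands "0 0 0 0 0.0007 0 0;0 0 0 0 0.0007 0 0"

```text
time: 32.85
eef_pos: [0.4897, 0.1394, 0.0974]
tool_rot: [0.706, -0.705, 0.046, -0.045]
ft_force: [-0.3, -0.4, -0.1]
grip_width: -0.0001
```

carry_out --commands "0 0 0 0 0.0006 0 0;0 0 0 0 0.0006 0 0"

```text
time: 33.05
eef_pos: [0.4897, 0.1395, 0.0971]
tool_rot: [0.706, -0.705, 0.046, -0.045]
ft_force: [-0.7, -0.3, 2.2]
grip_width: -0.0001
```

carry_out --commands "0 0 0 0 0.0005 0 0;0 0 0 0 0.0005 0 0"

```text
time: 33.25
eef_pos: [0.4898, 0.1395, 0.097]
tool_rot: [0.706, -0.705, 0.046, -0.045]
ft_force: [-1.3, -1.0, 6.8]
grip_width: -0.0001
```

It's pressing at about 7 N with no give. Hold briefly, then lift off.

carry_out --commands "0 0 0 0 0 0 0;0 0 0 0 0 0 0;0 0 0 0 -0.001 0 0;0 0 0 0 -0.003 0 0;0 0 0 0 -0.01 0 0;0 0 0 0 -0.03 0 0;0 0 0 0 -0.07 0 0;0 0 0 0 -0.11 0 0;0 0 0 0 -0.13 0 0;0 0 0 0 -0.13 0 0"

```text
time: 34.25
eef_pos: [0.4923, 0.14, 0.2302]
tool_rot: [0.707, -0.704, 0.044, -0.047]
ft_force: [-0.4, -0.2, 0.0]
grip_width: 0.0003
```

```bash
python3 meas.py wrist; python3 - <<'E'
from h import *
p,R,s=tool();print(p,s['time'],s['ft_force'])
for n in('side','wrist','top'):
    c=cam(n);cv2.imwrite(f'pics/{n}21.png',c['color'])
E
```

```text
wrist sonde top rect (plate mm) ((0.4663219451904297, 13.13946533203125), (126.55440521240234, 53.21414566040039), 89.68077087402344)
 flat z 0.07723781338530067 slopes [ 0.01884721 -0.00180282]
 plate L [[-70.0, -48.5], [-60.0, -48.1], [-50.0, -47.7], [-40.0, -48.1], [-30.0, -48.5], [-20.0, -48.1], [-10.0, -48.5], [0.0, -48.0], [10.0, -48.5], [20.0, -47.9], [30.0, -48.3], [40.0, -48.7], [50.0, -48.1], [60.0, -48.5], [70.0, -48.8]]
 plate R [[-70.0, 48.9], [-60.0, 49.5], [-50.0, 49.1], [-40.0, 49.7], [-30.0, 49.2], [-20.0, 48.8], [-10.0, 49.3], [0.0, 48.9], [10.0, 48.5], [20.0, 49.0], [30.0, 48.6], [40.0, 49.0], [50.0, 48.5], [60.0, 48.9], [70.0, 48.4]]
[0.49115414 0.13965183 0.22810794] 34.3 [ 0.1290492   0.07450982 -0.06019662]
```

View pics/side21.png

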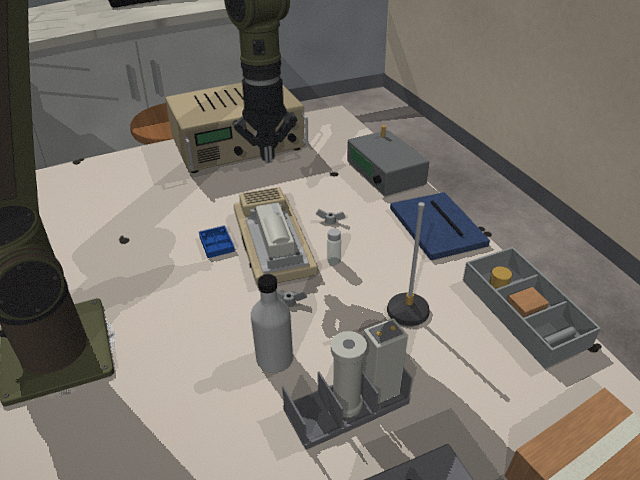

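View pics/wrist21.png

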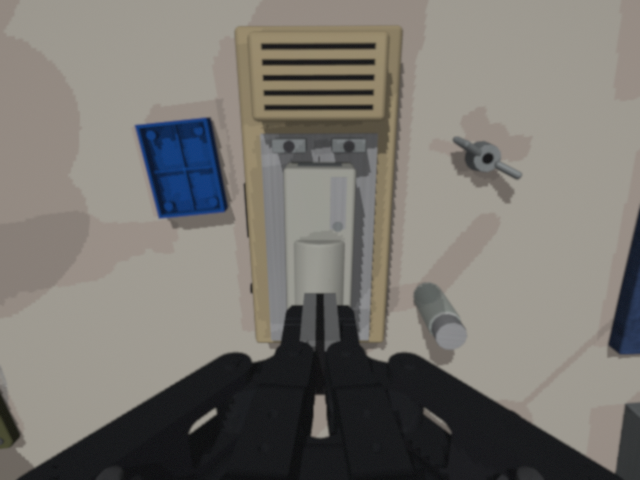

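Side and wrist views show the sonde lying flat and unmoved, the rack neighbours and bystanders in place, and the arm clear. Handing in.

```bash
python3 -c "
from workcell import ctrl
print(ctrl.hand_in())"
```

```text
the job is handed in; nothing more can be done
None
```

The radiosonde is lying flat on its back on the stage plate with its head towards the vent, and the job is handed in at about 34 s of the 72 s allowed. No verdict was reported.

**What I did:**
- I lifted it out of the rack by its belly and back, and stood it on free table to the left.
- A level side grasp was out of reach there, because joint 3 came up against its limit. I gripped it again from above, turned it about 63° in place, and then took it across its width from the belly side.
- I tipped it onto its back in the air, lowered it to contact on the plate and let go.
- I then pressed about 7 N on the flat belly with closed fingertips. It did not give, and I lifted clear.

**Last checks:**

| Check | Result |
|---|---|
| Across the plate | within about 0.5 mm of centre |
| Squareness | about 0.3° off |
| Flat belly height | 77 mm (78 expected) |
| Gap at head | about 9.8 mm |
| Gap at foot | about 8 mm |

- **Gaps to the stops:** the two gaps came from different cameras and add up to about 18 mm rather than 20. The position along the plate is therefore only good to about 1 mm. I measured both before the press. Afterwards the fingers hid the foot end, so only the position across the plate, the squareness and the height were re-measured, and they were unchanged.
- **Camera disagreement:** the top and side cameras put the plate centre up to 6 mm apart along y. I set the final alignment from the wrist camera, with the sonde and plate in the same picture.
- **Everything else:** the rack neighbours and bystanders looked unmoved in the last pictures, but I did not measure them.

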